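# Find the filled test cell by its weight and hook it up

### The arm

A 6-joint arm with a two-finger parallel gripper is mounted at the origin on the work surface. World frame = base frame: x ahead of the robot, y to its left, z up, the work surface at z = 0. Lengths are in mm, angles in degrees, forces in N, time in s.
With the tool pointing down it reaches from about 300 to 850 mm from the base axis. Payload 4.2 kg.
Tool frame: the origin (TCP) lies at the very end of the fingers, on their centre line; the grasp point (between the pads) lies 19 mm behind it; z points along the fingers, y is the line along which they close (so a half turn about z gives the same grasp; the last joint's range is limited). The gripper opens to 91 mm and grips with 3 to 60 N. Pads are 32 mm wide; open, the fingers measure 118 mm over their backs; the gripper's body (76 mm by 178 mm) begins 60 mm behind the grasp point.
Start: joints at [-67.781, 18.312, 89.639, -0, 72.044, -1.146], TCP at [228.044, -527.863, 213.976] pointing down, gripper open.
Joint ranges: [-177.97, 177.97], [-48.28, 115.42], [12.27, 149.76], [-77.06, 257.06], [2.81, 150.46], [-146.56, 146.56]. Speed limits (degrees/s): [147.25, 147.25, 180, 180, 180, 180].

### API

Orientations are given as [roll, pitch, yaw] about the fixed x, y, z axes, in that order (R = Rz(yaw) Ry(pitch) Rx(roll)).
In Python, from workcell import env, grab_frame gives the robot as it stands. The module is installed in compiled form; this text tells all that it offers.
- The arm moves only by the tool move_arm, never from a script. Its argument "plan" is a list of rows, each an object of numbers: "tx", "ty", "tz": the shift along the tool's x, y, z in cm; "wx", "wy", "wz": the turn, a rotation vector about the tool's x, y, z in rad. In form: [{"tx": .., "ty": .., "tz": .., "wx": .., "wy": .., "wz": ..}, ...]. A call has 1 to 12 rows; each row shifts and turns the commanded pose from where the row before left it, along the tool's axes as they then stand; what a row does not reach is not made up. A row lasts 1/12 s, in which the tool goes at most 41.7 mm and 7.16 degrees, less where a joint would pass 70% of its speed; a pose out of reach is approached as far as the arm can. A call is refused whole if a number of a shift passes 4.17 or a number of a turn 0.125, either way. A call with a gripper value outside its range is refused whole. "gripper" is the finger opening in cm, from 0 to 9.12, set as the call begins (left out, the last holds). The fingers move at their own pace and stop on an object; "force" is the grip in N (left out, the last holds). Time passes only in rows, so rows that do not move let the fingers close. It gives the time, the measured TCP pose, the force, the opening and the grip force at its end, in the units of the state.
- env.state(): the state, without advancing time (a new reading comes with each control period).
- grab_frame(name): name is "scene" or "top" or "wrist"; returns a dict with "color" (420x560x3 uint8, red, green, blue), "vfov" (degrees; the focal length in pixels is half the picture's height over the tangent of half this angle, whatever the lens; pixels are square), "cx", "cy" (the principal point, pixels), "view" (4x4, takes a point from world to camera coordinates). Camera axes: x right, y up, looking along -z (the intrinsics and any distortion apply to the point x, -y, -z); pixel columns grow to the right and rows downward; lengths in mm; the calibration is good to about 2 mm. A picture is of the moment at which its call begins. There is no depth.
- env.job_done(): hands the job in; it is judged then, once.
The state is a dict: "time_s": time; "qpos": joint angles; "qvel": joint speeds; "effort": joint torques, N m; "ee_pos": TCP position; "ee_rot": TCP orientation; "force": force on the tool from outside, world axes, zero at the start; "torque": the same for the moment, N m; "gripper_width": finger opening in mm; "gripper_force": force on a finger pad.
Only numpy, scipy, OpenCV 4.12 (cv2) and the standard library are available. Lean on these libraries where they do the work, as an engineer would, in place of code of your own. Each camera call takes 0.05 s, during which the arm holds its last target. There are 200 camera calls.

### The job

One of the three test cells in the grey rack is filled and weighs about three times as much as the two empty ones, though they look the same: find it by feeling its weight and set it down gently, upright and fully home, on the floor of the test bay between the two white end blocks (in the rack it can only be held by its narrow ends and in the bay only by its wide faces, so stand it on the bench in between and take it again). Then clip the spring clamp onto the stud on top of that cell, lying level and gripping the stud well between its jaws, and let go. Leave the two empty cells standing in the rack and do not knock the other things about.

Things in the scene. Friction and masses are not known exactly. Their poses are not given: they have to be found in the camera images.
- rack: Grey rack fixed to the bench. Origin: centre of its underside. Base 70 (x) by 176 (y) by 8 mm; four walls 36 (x) by 20 (y) mm rise to z = 82 mm at y = -75, -25, 25, 75 mm: three slots 30 mm wide at y = -50, 0, 50 mm. The walls cover the cells' wide faces up to 6 mm below the lid; the narrow ends (50 mm apart along rack x) are free to grip.
- bay: Test bay fixed to the bench, empty. Origin: centre of its underside. Black base 80 (x) by 110 (y) by 8 mm; two white end blocks, 82 mm high, leave 56 mm along y for a cell's 50 mm length; two lips 8 mm high leave 30 mm along x for its 26 mm thickness. A cell stands in it with its length along bay y, either way round; its ends are then covered, its wide faces free.
- bay_seat (a point): Centre of the bay's floor, 8 mm above the bench, where the centre of a cell's underside belongs; axes as the bay's.
- cell_1: One of three test cells that look alike: closed aluminium case 50 (its x) by 26 (its y) by 80 mm tall, black lid, on its centre a steel stud 8 mm in diameter, 24 mm high. Origin: centre of the underside; z up. Empty ones weigh 0.17 kg, the filled one 0.5 kg; which one is filled cannot be seen and varies. Stands in the rack at the start, x along rack x, underside 8 mm above the bench.
- cell_2: One of three test cells that look alike: closed aluminium case 50 (its x) by 26 (its y) by 80 mm tall, black lid, on its centre a steel stud 8 mm in diameter, 24 mm high. Origin: centre of the underside; z up. Empty ones weigh 0.17 kg, the filled one 0.5 kg; which one is filled cannot be seen and varies. Stands in the rack at the start, x along rack x, underside 8 mm above the bench.
- cell_3: One of three test cells that look alike: closed aluminium case 50 (its x) by 26 (its y) by 80 mm tall, black lid, on its centre a steel stud 8 mm in diameter, 24 mm high. Origin: centre of the underside; z up. Empty ones weigh 0.17 kg, the filled one 0.5 kg; which one is filled cannot be seen and varies. Stands in the rack at the start, x along rack x, underside 8 mm above the bench.
- stud_1 (a point): Point on the stud of cell_1, half-way up it (92 mm above the cell's underside).
- stud_2 (a point): Point on the stud of cell_2, half-way up it (92 mm above the cell's underside).
- stud_3 (a point): Point on the stud of cell_3, half-way up it (92 mm above the cell's underside).
- clip: Steel spring clamp with black grips, lying on its side, 16 mm thick, 60 g, like a big clothes peg with upright hinge. Origin: under the hinge, at the underside; z up. Jaws to +x, 38 mm long; handles end in upright round grips, 10 mm diameter, at x = -42, y = +26 and -26 mm. Squeezing these (12 N, from 62 to 37 mm over both) opens the jaws; let go, they shut. This body is the +y half.
- clip_lever (a joint): Opening angle between the clamp's two halves: 0 shut on nothing, about 0.18 when shut on an 8 mm stud, 0.6 fully open (then about 20 mm between the jaws where a stud belongs).
- clip_mouth (a point): Point between the jaws where a stud belongs: 28 mm ahead of the hinge, at half the clamp's thickness (8 mm above its underside).
- weight: Bystander: steel calibration weight, 56 mm in diameter, 80 mm high. Origin: centre of its underside.
- bottle: Bystander: small closed white bottle, 52 mm in diameter, 110 mm high. Origin: centre of its underside.
- screwdriver: Bystander: screwdriver lying on the bench, 170 mm long along its x, handle to -x. Origin: underside, near its middle.
- pouch_cell: Bystander: flat silver pouch cell lying on the bench, 90 by 60 by 7 mm, with two tabs at +x. Origin: centre of its underside.
- round_cell: Bystander: round steel cell with a stepped top, 54 mm in diameter, 56 mm high. Origin: centre of its underside.
Mind the look-alikes: they are no part of the job. Several things look just like the bay: the one meant starts farthest from the robot's base.

How it is judged:
By the outcome, as a careful person would: the job done as asked, in the order asked, and still so for the second after the job is handed in, with the robot touching nothing.
It also fails if it takes over 72 s, if anything falls off the work surface, if the arm or the gripper's body presses on something with over 40 N, if the wrist force passes 120 N, or if a joint passes its speed limit or range.

## Working session

There is one attempt and no reset: what is moved stays moved. The work goes in short steps, Python scripts to look and compute and a tool call to move; the robot and the scene stay as the last step left them, time stands still between calls to the robot, and variables do not carry over. Pictures are saved under pics/ and viewed, at most 10 in all, crops included, and the job is handed in when it is done.

Besides the shell and the picture viewer there is one more tool, called as name([rows], argument=value, ...), one row to a line, values as JSON. move_arm: Moves the arm, as the interface text tells. Its arguments: {"type":"object","properties":{"plan":{"type":"array","items":{"type":"object","properties":{"tx":{"type":"number"},"ty":{"type":"number"},"tz":{"type":"number"},"wx":{"type":"number"},"wy":{"type":"number"},"wz":{"type":"number"}}}},"gripper":{"type":"number"},"force":{"type":"number"}},"required":["plan"]}

```bash
mkdir -p pics
cat > h.py <<'E'
import numpy as np, cv2
from workcell import env, grab_frame
def shot(n,fn=None):
    f=grab_frame(n); 
    if fn: cv2.imwrite('pics/'+fn,f['color'][:,:,::-1])
    return f
def K(f):
    h,w=f['color'].shape[:2]; F=h/2/np.tan(np.radians(f['vfov'])/2); return F
def ray(f,u,v):
    V=np.array(f['view']);R=V[:3,:3];t=V[:3,3];F=K(f)
    d=R.T@np.array([(u-f['cx'])/F,-(v-f['cy'])/F,-1]);return -R.T@t,d
def onz(f,u,v,z):
    o,d=ray(f,u,v);return o+d*(z-o[2])/d[2]
def proj(f,P):
    V=np.array(f['view']);c=V[:3,:3]@np.array(P,float)+V[:3,3];F=K(f)
    return f['cx']+F*c[0]/-c[2], f['cy']-F*c[1]/-c[2]
E
python3 - <<'E'
from h import *
import pickle
fs={}
for n in('top','scene'):
    f=shot(n);fs[n]=f
    print({k:(np.round(f[k],3).tolist()) for k in f if k!='color'}, [k for k in f])
pickle.dump(fs,open('f0.pkl','wb'))
for n in fs: cv2.imwrite(f'pics/{n}0.png',cv2.resize(fs[n]['color'][:,:,::-1],(800,600),interpolation=cv2.INTER_CUBIC))
print(env.state())
E
```

```text
{'vfov': 46.22, 'cx': 279.56, 'cy': 208.998, 'view': [[0.007, -1.0, -0.004, 47.392], [0.997, 0.006, 0.071, -572.866], [-0.071, -0.004, 0.997, -1332.555], [0.0, 0.0, 0.0, 1.0]]} ['color', 'vfov', 'cx', 'cy', 'view']
{'vfov': 45.885, 'cx': 283.481, 'cy': 211.158, 'view': [[0.879, 0.476, -0.016, -530.519], [-0.4, 0.757, 0.517, 133.32], [0.258, -0.448, 0.856, -1399.205], [0.0, 0.0, 0.0, 1.0]]} ['color', 'vfov', 'cx', 'cy', 'view']
{'time_s': 0.1, 'qpos': array([-6.77806016e+01,  1.83477781e+01,  8.96982587e+01,  1.39304616e-04,
        7.20424831e+01, -1.14755720e+00]), 'qvel': array([-0.00782291, -0.00470411, -0.16581007, -0.13792381, -0.0620167 ,
       -0.06389283]), 'effort': array([ 1.82205617e-04, -4.13332272e+01, -2.32509148e+01,  7.28800683e-02,
        4.21764760e-02, -7.70061229e-05]), 'ee_pos': array([ 227.8778508 , -527.44473597,  213.21418781]), 'ee_rot': array([-1.79911501e+02, -1.90523807e-03,  2.33669111e+01]), 'force': array([ 0.38721855,  0.32186061, -0.3353111 ]), 'torque': array([-0.04335743, -0.0061019 ,  0.02617298]), 'gripper_force': 0.0, 'gripper_width': 91.13776724022584}
```

View pics/top0.png

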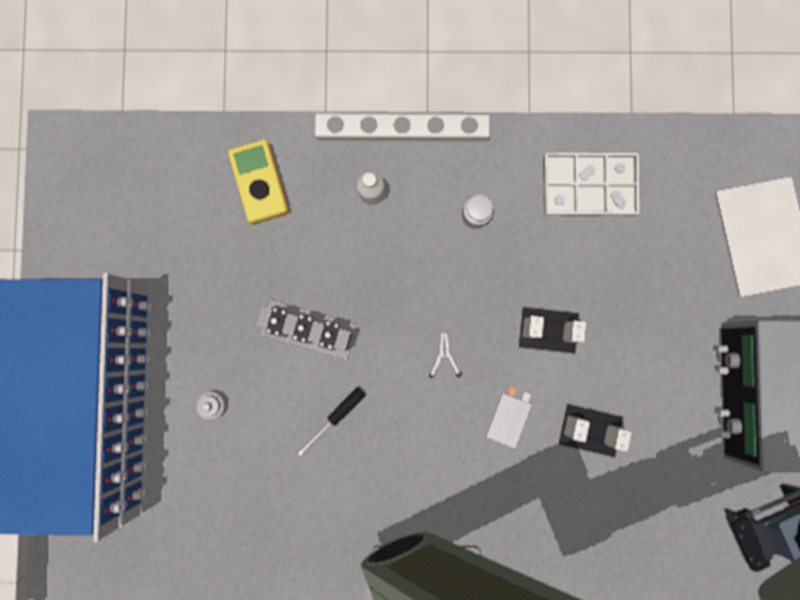

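View pics/scene0.png

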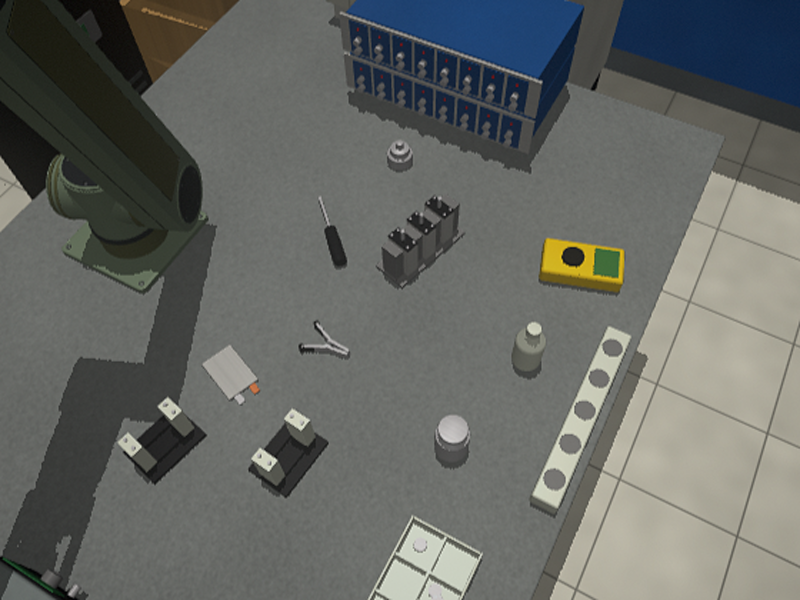

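Top view (800 px scale):
- Bay candidates: (552,330) and (595,430). The first looks farther from the base, which I'll check by number.
- Rack cells: about (277,320), (303,328) and (329,336). The similar black and metal items in the blue shelf at left are not cells.
- Clip: (445,357), the only one, with its jaws pointing up.

Run:
```python
from h import *
import pickle
fs=pickle.load(open('f0.pkl','rb'));f=fs['top'];im=f['color']
s=0.7
def rect(mask,z,box,mina=30):
    x0,y0,x1,y1=[int(a*s) for a in box]
    m=np.zeros(mask.shape,np.uint8);m[y0:y1,x0:x1]=mask[y0:y1,x0:x1]
    cs,_=cv2.findContours(m,cv2.RETR_EXTERNAL,cv2.CHAIN_APPROX_NONE)
    for c in cs:
        if cv2.contourArea(c)<mina: continue
        P=np.array([onz(f,u,v,z)[:2] for u,v in c[:,0]],np.float32)
        r=cv2.minAreaRect(P);print(np.round(r[0],1),np.round(r[1],1),round(r[2],1),'area',cv2.contourArea(c))
g=im.max(2)
for n,b in(('bayA',(505,295,600,365)),('bayB',(545,395,640,465))):
    print(n);rect(((g<45)*255).astype(np.uint8),8,b);print('white');rect(((im.min(2)>165)*255).astype(np.uint8),82,b)
print('rack lids');rect(((g<50)*255).astype(np.uint8),88,(250,290,370,365),15)
for n,(u,v) in dict(c1=(277,320),c2=(303,328),c3=(329,336),clip=(445,357),sd=(333,420),pouch=(510,418),weight=(478,210),bottle=(371,185),rc=(210,404)).items():
    print(n,np.round(onz(f,u*s,v*s,90 if n[0]=='c' and n!='clip' else 10)[:2]))
cv2.imwrite('pics/crop.png',np.hstack([cv2.resize(im[195:260,170:260][:,:,::-1],None,fx=4.3,fy=4.3,interpolation=2),cv2.resize(im[195:260,290:380][:,:,::-1],None,fx=4.3,fy=4.3,interpolation=2)]))
```

```text
bayA
white
[ 510.7 -277.5] [23.3 37.3] 83.6 area 107.5
[ 519.8 -199.1] [20.9 36.7] 89.6 area 97.5
bayB
white
[ 314.4 -355.7] [23.2 37.9] 77.7 area 112.0
[ 331.7 -278.7] [21.7 36.8] 77.9 area 100.0
rack lids
c1 [527. 274.]
c2 [513. 226.]
c3 [499. 178.]
clip [461. -38.]
sd [339. 177.]
pouch [ 345. -162.]
weight [ 748. -102.]
bottle [796. 108.]
rc [368. 414.]
```

View pics/crop.png

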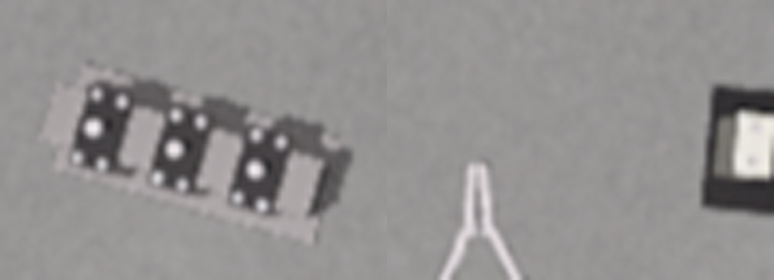

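Crop: lids and studs of the three cells are clear in the rack, the clip's jaws point up (about +x), and bay A's block is at right. Bay A is 567 mm from the base and bay B 453 mm, so A is the one meant. Next I'll go to the bay for a close wrist view.

```bash
cat >> h.py <<'E'
from scipy.spatial.transform import Rotation as Ro
def go(pos,yaw,st=None):
    "total shift in present tool axes (cm), turn about tool z (rad), for tool pointing down"
    st=st or env.state(); R=Ro.from_euler('xyz',st['ee_rot'],degrees=True)
    d=R.inv().apply(np.array(pos)-st['ee_pos'])/10
    T=Ro.from_euler('xyz',[180,0,yaw],degrees=True)
    w=(R.inv()*T).as_rotvec()
    d2=T.inv().apply(np.array(pos)-st['ee_pos'])/10
    print('at',np.round(st['ee_pos'],1),np.round(st['ee_rot'],2),'shift(now axes)',np.round(d,2),'shift(after turn)',np.round(d2,2),'turn',np.round(w,4),'t',round(st['time_s'],2))
E
python3 - <<'E'
from h import *
f=shot('wrist');V=np.array(f['view']);c=-V[:3,:3].T@V[:3,3]
st=env.state();R=Ro.from_euler('xyz',st['ee_rot'],degrees=True)
print('cam in tool',R.inv().apply(c-st['ee_pos']),'axis in tool',R.inv().apply(-V[2,:3]),f['vfov'],'right in tool',R.inv().apply(V[0,:3]))
go([505,-238,260],23.4)
E
```

```text
cam in tool [  74.46815605    0.75280287 -169.9017497 ] axis in tool [-2.62756075e-01 -9.34929311e-04  9.64861840e-01] 62.69534239278911 right in tool [3.36968032e-04 9.99999381e-01 1.06074164e-03]
at [ 227.9 -527.5  213.3] [-179.92   -0.     23.37] shift(now axes) [ 36.92 -15.59  -4.65] shift(after turn) [ 36.93 -15.56  -4.67] turn [-0.0013 -0.     -0.0006] t 0.15
```

move_arm([
  {"tx": 3,"ty": -1.3,"tz": -0.4},
  {"tx": 3,"ty": -1.3,"tz": -0.4},
  {"tx": 3,"ty": -1.3,"tz": -0.4},
  {"tx": 3,"ty": -1.3,"tz": -0.4},
  {"tx": 3,"ty": -1.3,"tz": -0.4},
  {"tx": 3,"ty": -1.3,"tz": -0.4},
  {"tx": 3,"ty": -1.3,"tz": -0.4},
  {"tx": 3,"ty": -1.3,"tz": -0.4},
  {"tx": 3,"ty": -1.3,"tz": -0.4},
  {"tx": 3,"ty": -1.3,"tz": -0.4},
  {"tx": 3,"ty": -1.3,"tz": -0.4},
  {"tx": 3,"ty": -1.3},
])

```text
schema error: expected keys tx, ty, tz, wx, wy, wz
```

Run:
```python
from h import *
import pickle
f=shot('wrist','w_bay.png');pickle.dump(f,open('wbay.pkl','wb'))
go([495,100,260],-16.3)
for p in ([515,-238,8],[461,-38,10]): print(proj(f,p))
```

```text
at [ 227.9 -527.6  213.5] [-179.94   -0.     23.36] shift(now axes) [ 49.41 -47.03  -4.6 ] shift(after turn) [  8.02 -67.73  -4.65] turn [-1.000e-03  3.000e-04  6.923e-01] t 0.2
(np.float64(99.17181276123799), np.float64(-263.5652371457559))
(np.float64(-165.79796375477264), np.float64(-315.6845954674335))
```

View pics/w_bay.png

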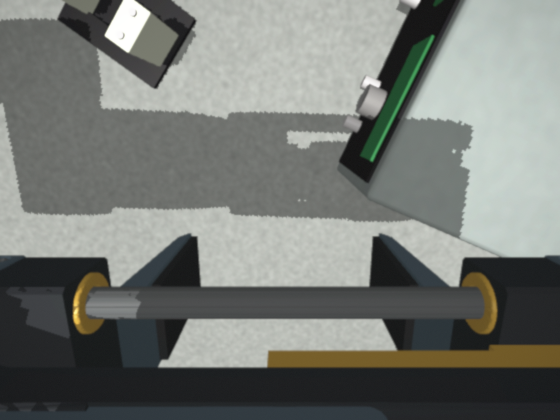

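The move was refused because every key is required, so nothing moved. The wrist view shows bay B at the top left and the fingers below row 240. Objects therefore need to lie about 100 mm ahead in tool +x.

Run:
```python
from h import *
go([390,-140,260],0)
```

```text
at [ 227.9 -527.6  213.5] [-179.94   -0.     23.36] shift(now axes) [ 30.25 -29.16  -4.62] shift(after turn) [ 16.21 -38.76  -4.65] turn [-1.000e-03  2.000e-04  4.078e-01] t 0.2
```

move_arm([
  {"tx": 2.5,"ty": -2.4,"tz": -0.4,"wx": 0,"wy": 0,"wz": 0},
  {"tx": 2.5,"ty": -2.4,"tz": -0.4,"wx": 0,"wy": 0,"wz": 0},
  {"tx": 2.5,"ty": -2.4,"tz": -0.4,"wx": 0,"wy": 0,"wz": 0},
  {"tx": 2.5,"ty": -2.4,"tz": -0.4,"wx": 0,"wy": 0,"wz": 0},
  {"tx": 2.5,"ty": -2.4,"tz": -0.4,"wx": 0,"wy": 0,"wz": 0},
  {"tx": 2.5,"ty": -2.4,"tz": -0.4,"wx": 0,"wy": 0,"wz": 0},
  {"tx": 2.5,"ty": -2.4,"tz": -0.4,"wx": 0,"wy": 0,"wz": 0},
  {"tx": 2.5,"ty": -2.4,"tz": -0.4,"wx": 0,"wy": 0,"wz": 0},
  {"tx": 2.5,"ty": -2.4,"tz": -0.4,"wx": 0,"wy": 0,"wz": 0},
  {"tx": 2.5,"ty": -2.4,"tz": -0.4,"wx": 0,"wy": 0,"wz": 0},
  {"tx": 2.5,"ty": -2.4,"tz": -0.4,"wx": 0,"wy": 0,"wz": 0},
  {"tx": 2.5,"ty": -2.4,"tz": -0.4,"wx": 0,"wy": 0,"wz": 0},
])

```text
time_s: 1.2
ee_pos: [389.4, -142.8, 262.2]
ee_rot: [180.0, -0.0, 23.4]
force: [0.2, -0.7, -0.1]
gripper_width: 91.8
gripper_force: 0.0
```

move_arm([
  {"tx": 0,"ty": 0,"tz": 0,"wx": 0,"wy": 0,"wz": 0.1},
  {"tx": 0,"ty": 0,"tz": 0,"wx": 0,"wy": 0,"wz": 0.1},
  {"tx": 0,"ty": 0,"tz": 0,"wx": 0,"wy": 0,"wz": 0.1},
  {"tx": 0,"ty": 0,"tz": 0,"wx": 0,"wy": 0,"wz": 0.1},
  {"tx": 0,"ty": 0,"tz": 0,"wx": 0,"wy": 0,"wz": 0},
  {"tx": 0,"ty": 0,"tz": 0,"wx": 0,"wy": 0,"wz": 0},
])

```text
time_s: 1.7
ee_pos: [389.1, -144.4, 261.9]
ee_rot: [180.0, 0.0, 0.6]
force: [0.1, 0.1, -1.0]
gripper_width: 91.4
gripper_force: 0.0
```

Run:
```python
from h import *
import pickle
f=shot('wrist');pickle.dump(f,open('wbay.pkl','wb'))
cv2.imwrite('pics/wb1.png',cv2.resize(f['color'][:280,:,::-1],(800,400),interpolation=2))
go([410,190,260],0)
for p in ([515,-238,8],[461,-38,10]): print(np.round(proj(f,p)))
```

```text
at [ 389.1 -144.5  261.9] [1.8e+02 1.0e-02 5.8e-01] shift(now axes) [  2.43 -33.43   0.19] shift(after turn) [  2.09 -33.45   0.19] turn [0.     0.0001 0.0101] t 1.75
[367.  75.]
[195. 122.]
```

View pics/wb1.png

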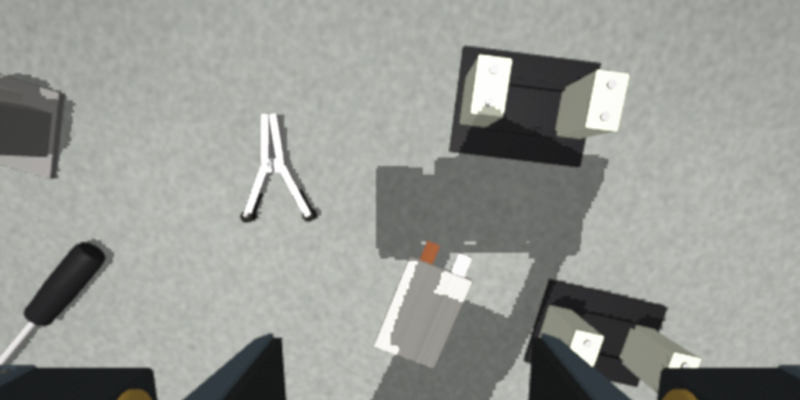

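The close view shows bay A at about (540,105), with its white tops at (492,85) and (606,100). The clip hinge is at (270,165), its jaw tips at (271,115) and its grips at (248,216) and (310,214). Next is the rack view.

move_arm([
  {"tx": 0.2,"ty": -2.8,"tz": 0,"wx": 0,"wy": 0,"wz": 0},
  {"tx": 0.2,"ty": -2.8,"tz": 0,"wx": 0,"wy": 0,"wz": 0},
  {"tx": 0.2,"ty": -2.8,"tz": 0,"wx": 0,"wy": 0,"wz": 0},
  {"tx": 0.2,"ty": -2.8,"tz": 0,"wx": 0,"wy": 0,"wz": 0},
  {"tx": 0.2,"ty": -2.8,"tz": 0,"wx": 0,"wy": 0,"wz": 0},
  {"tx": 0.2,"ty": -2.8,"tz": 0,"wx": 0,"wy": 0,"wz": 0},
  {"tx": 0.2,"ty": -2.8,"tz": 0,"wx": 0,"wy": 0,"wz": 0},
  {"tx": 0.2,"ty": -2.8,"tz": 0,"wx": 0,"wy": 0,"wz": 0},
  {"tx": 0.2,"ty": -2.8,"tz": 0,"wx": 0,"wy": 0,"wz": 0},
  {"tx": 0.2,"ty": -2.8,"tz": 0,"wx": 0,"wy": 0,"wz": 0},
  {"tx": 0.2,"ty": -2.8,"tz": 0,"wx": 0,"wy": 0,"wz": 0},
  {"tx": 0.2,"ty": -2.8,"tz": 0,"wx": 0,"wy": 0,"wz": 0},
])

```text
time_s: 2.75
ee_pos: [410.5, 193.0, 261.9]
ee_rot: [180.0, -0.0, 0.6]
force: [0.6, 0.2, -0.4]
gripper_width: 91.3
gripper_force: 0.0
```

move_arm([
  {"tx": 0,"ty": 0,"tz": 0,"wx": 0,"wy": 0,"wz": 0},
  {"tx": 0,"ty": 0,"tz": 0,"wx": 0,"wy": 0,"wz": 0},
])

```text
time_s: 2.92
ee_pos: [410.5, 192.4, 261.6]
ee_rot: [180.0, 0.0, 0.7]
force: [1.5, -0.2, -0.4]
gripper_width: 91.1
gripper_force: 0.0
```

Run:
```python
from h import *
import pickle
f=shot('wrist');pickle.dump(f,open('wrack.pkl','wb'))
cv2.imwrite('pics/wr1.png',cv2.resize(f['color'][:280,:,::-1],(800,400),interpolation=2))
im=f['color']
# measured blobs
def blobs(mask,z,region,f,amin,amax):
    m=np.zeros(mask.shape,np.uint8);x0,y0,x1,y1=region;m[y0:y1,x0:x1]=mask[y0:y1,x0:x1]*255
    cs,_=cv2.findContours(m,cv2.RETR_EXTERNAL,cv2.CHAIN_APPROX_NONE)
    for c in cs:
        a=cv2.contourArea(c)
        if not amin<a<amax: continue
        P=np.array([onz(f,u,v,z)[:2] for u,v in c[:,0]],np.float32);r=cv2.minAreaRect(P)
        print(' px',np.round(c[:,0].mean(0)),'c',np.round(r[0],1),'wh',np.round(r[1],1),'ang',round(r[2],1),a)
print('lids');blobs(im.max(2)<60,80+8,(150,0,450,250),f,100,8000)
fb=pickle.load(open('wbay.pkl','rb'));ib=fb['color']
print('bay white');blobs(ib.min(2)>225,82,(310,25,450,120),fb,50,3000)
print('clip bright z16');blobs(ib.min(2)>190,16,(160,70,230,160),fb,30,3000)
print('clip dark z16');blobs(ib.max(2)<60,16,(160,130,230,160),fb,5,3000)
print('bay base z8');blobs(ib.max(2)<60,8,(300,25,450,122),fb,300,9000)
```

```text
lids
 px [188. 244.] c [359.6 295. ] wh [14.6 21. ] ang 0.7 166.0
 px [380. 244.] c [362.6  88. ] wh [15.7 21.6] ang 0.7 176.0
 px [313. 219.] c [387.9 160.9] wh [20.2 69.8] ang 47.2 954.5
 px [300. 124.] c [481.6 177.9] wh [12.1 13.4] ang 0.7 139.5
bay white
 px [425.  70.] c [ 511.1 -275.7] wh [20.9 35. ] ang 84.1 825.5
 px [343.  59.] c [ 519.5 -198.3] wh [21.1 34.6] ang 84.0 751.5
clip bright z16
 px [190. 115.] c [468.4 -35.6] wh [79.1 53.7] ang 0.6 739.5
clip dark z16
 px [218. 148.] c [431.9 -65.2] wh [ 7.1 12.9] ang 87.6 14.0
 px [178. 146.] c [433.1 -18.4] wh [ 7.1 26.3] ang 52.6 29.5
bay base z8
 px [364.  70.] c [ 514.3 -237. ] wh [107.7  78.1] ang 84.2 3813.0
```

View pics/wr1.png

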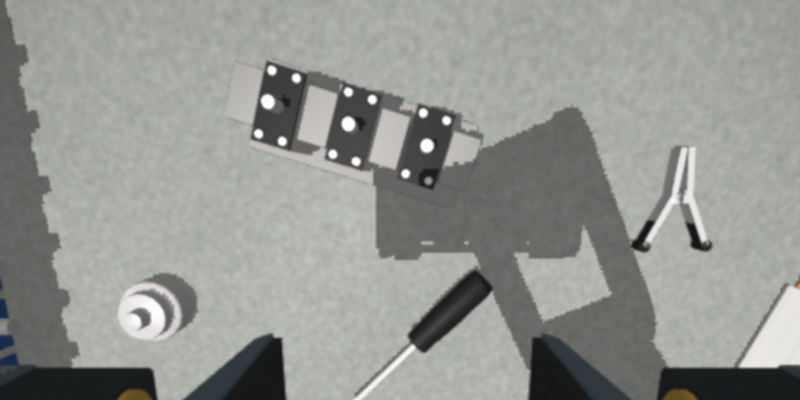

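Rack view: stud tops are at (268,101), (348,124) and (427,146), and the screwdriver and round cell are clear of it. The clip shows again at (682,197), with grips at (642,245) and (704,244).

Run:
```python
from h import *
import pickle
f=pickle.load(open('wrack.pkl','rb'));fb=pickle.load(open('wbay.pkl','rb'))
m=(f['color'].min(2)>200).astype(np.uint8);m[:, :160]=0;m[:,330:]=0;m[140:]=0
n,l,s,c=cv2.connectedComponentsWithStats(m)
pts=[(c[i],s[i,4]) for i in range(1,n) if s[i,4]>8]
for p,a in pts: print(np.round(p,1),a,'z112',np.round(onz(f,*p,112)[:2],1),'z90',np.round(onz(f,*p,90)[:2],1))
for n,ff,q in(('A',fb,dict(tip=(271,115),hinge=(270,165),g1=(248,216),g2=(310,214))),('B',f,dict(tip=(687,148),hinge=(682,196),g1=(641,245),g2=(704,244)))):
    for k,(u,v) in q.items(): print(n,k,np.round(onz(ff,u*.7,v*.7,16)[:2],1))
cv2.imwrite('pics/clip.png',np.hstack([cv2.resize(fb['color'][65:165,150:240][:,:,::-1],(396,440),interpolation=2),cv2.resize(f['color'][90:190,430:520][:,:,::-1],(396,440),interpolation=2)]))
```

```text
[189.9  48.7] 24 z112 [543.1 273.9] z90 [547.1 279.5]
[207.   54.3] 24 z112 [538.9 259.6] z90 [542.6 264.2]
[243.2  64. ] 23 z112 [531.6 228.9] z90 [534.8 231.4]
[187.1  70.7] 67 z112 [525.6 277.3] z90 [528.4 283.1]
[260.   69.3] 24 z112 [527.5 214.5] z90 [530.4 216. ]
[296.   78.6] 25 z112 [520.4 183.3] z90 [522.8 182.7]
[243.5  86.4] 65 z112 [513.5 229. ] z90 [515.4 231.5]
[312.  84.] 21 z112 [516.2 169.3] z90 [518.3 167.7]
[180.5  93.1] 25 z112 [507.3 284.3] z90 [508.8 290.5]
[197.   98.4] 25 z112 [503.1 270. ] z90 [504.3 275.3]
[298.4 101.5] 61 z112 [501.5 180.8] z90 [502.6 179.9]
[232.5 107.5] 24 z112 [495.8 239. ] z90 [496.5 242.2]
[249.  112.6] 25 z112 [491.6 224.5] z90 [492.  226.7]
[283.5 121. ] 22 z112 [484.8 193.8] z90 [484.7 193.8]
A tip [506.4 -36.2]
A hinge [468.3 -33. ]
A g1 [427.2 -12.2]
A g2 [429.4 -63.9]
B tip [506.6 -32.6]
B hinge [468.9 -34.5]
B g1 [428.1  -6.3]
B g2 [429.6 -59.5]
```

View pics/clip.png

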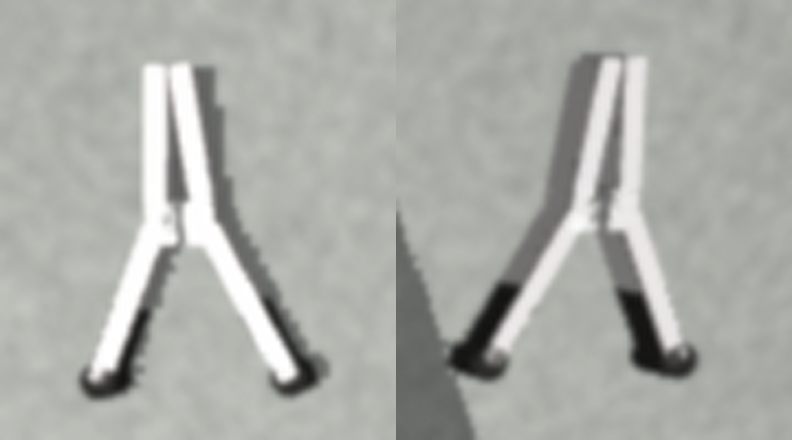

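Clip crops: it lies at about (469,-34), yaw about 1°, with grips at x ≈ 428. The measured poses are:
- Bay centre (515,-237), yaw -6°.
- Studs at (525.6,277.3), (513.5,229.0) and (501.5,180.8), with the cells' yaw about -16°.

I'll weigh the middle cell first.

Run:
```python
from h import *
go([513.5,229,150],74)
```

```text
at [410.4 191.5 261.6] [1.7994e+02 4.0000e-02 5.6000e-01] shift(now axes) [10.35 -3.67 11.15] shift(after turn) [ 6.45  8.87 11.16] turn [ 4.0000e-04  1.3000e-03 -1.2818e+00] t 2.97
```

move_arm([
  {"tx": 0,"ty": 0,"tz": 0,"wx": 0,"wy": 0,"wz": -0.107},
  {"tx": 0,"ty": 0,"tz": 0,"wx": 0,"wy": 0,"wz": -0.107},
  {"tx": 0,"ty": 0,"tz": 0,"wx": 0,"wy": 0,"wz": -0.107},
  {"tx": 0,"ty": 0,"tz": 0,"wx": 0,"wy": 0,"wz": -0.107},
  {"tx": 0,"ty": 0,"tz": 0,"wx": 0,"wy": 0,"wz": -0.107},
  {"tx": 0,"ty": 0,"tz": 0,"wx": 0,"wy": 0,"wz": -0.107},
  {"tx": 0,"ty": 0,"tz": 0,"wx": 0,"wy": 0,"wz": -0.107},
  {"tx": 0,"ty": 0,"tz": 0,"wx": 0,"wy": 0,"wz": -0.107},
  {"tx": 0,"ty": 0,"tz": 0,"wx": 0,"wy": 0,"wz": -0.107},
  {"tx": 0,"ty": 0,"tz": 0,"wx": 0,"wy": 0,"wz": -0.107},
  {"tx": 0,"ty": 0,"tz": 0,"wx": 0,"wy": 0,"wz": -0.107},
  {"tx": 0,"ty": 0,"tz": 0,"wx": 0,"wy": 0,"wz": -0.107},
])

```text
time_s: 3.97
ee_pos: [410.5, 190.1, 262.0]
ee_rot: [180.0, 0.0, 74.2]
force: [-0.3, -0.4, 0.2]
gripper_width: 91.1
gripper_force: 0.0
```

move_arm([
  {"tx": 1.3,"ty": 1.8,"tz": 2.2,"wx": 0,"wy": 0,"wz": 0},
  {"tx": 1.3,"ty": 1.8,"tz": 2.2,"wx": 0,"wy": 0,"wz": 0},
  {"tx": 1.3,"ty": 1.8,"tz": 2.2,"wx": 0,"wy": 0,"wz": 0},
  {"tx": 1.3,"ty": 1.8,"tz": 2.2,"wx": 0,"wy": 0,"wz": 0},
  {"tx": 1.3,"ty": 1.8,"tz": 2.2,"wx": 0,"wy": 0,"wz": 0},
  {"tx": 0,"ty": 0,"tz": 0,"wx": 0,"wy": 0,"wz": 0},
  {"tx": 0,"ty": 0,"tz": 0,"wx": 0,"wy": 0,"wz": 0},
])

```text
time_s: 4.55
ee_pos: [514.9, 227.7, 150.3]
ee_rot: [-179.8, 0.2, 73.9]
force: [0.8, -0.2, 0.4]
gripper_width: 91.4
gripper_force: 0.0
```

Run:
```python
from h import *
go([513.5,229,48],74)
```

```text
at [514.9 227.7 150.3] [-1.7983e+02  1.7000e-01  7.3940e+01] shift(now axes) [ 0.12 -0.14 10.23] shift(after turn) [ 0.09 -0.17 10.23] turn [-0.0029  0.0029 -0.0011] t 4.55
```

move_arm([
  {"tx": 0.1,"ty": -0.1,"tz": 1.7,"wx": 0,"wy": 0,"wz": 0},
  {"tx": 0,"ty": 0,"tz": 1.7,"wx": 0,"wy": 0,"wz": 0},
  {"tx": 0,"ty": 0,"tz": 1.7,"wx": 0,"wy": 0,"wz": 0},
  {"tx": 0,"ty": 0,"tz": 1.7,"wx": 0,"wy": 0,"wz": 0},
  {"tx": 0,"ty": 0,"tz": 1.7,"wx": 0,"wy": 0,"wz": 0},
  {"tx": 0,"ty": 0,"tz": 1.7,"wx": 0,"wy": 0,"wz": 0},
  {"tx": 0,"ty": 0,"tz": 0,"wx": 0,"wy": 0,"wz": 0},
])

```text
time_s: 5.13
ee_pos: [512.1, 228.8, 48.7]
ee_rot: [-179.8, 0.2, 74.0]
force: [0.0, 0.3, -0.5]
gripper_width: 91.3
gripper_force: 0.0
```

move_arm([
  {"tx": 0,"ty": 0,"tz": 0,"wx": 0,"wy": 0,"wz": 0},
  {"tx": 0,"ty": 0,"tz": 0,"wx": 0,"wy": 0,"wz": 0},
  {"tx": 0,"ty": 0,"tz": 0,"wx": 0,"wy": 0,"wz": 0},
  {"tx": 0,"ty": 0,"tz": 0,"wx": 0,"wy": 0,"wz": 0},
  {"tx": 0,"ty": 0,"tz": 0,"wx": 0,"wy": 0,"wz": 0},
  {"tx": 0,"ty": 0,"tz": 0,"wx": 0,"wy": 0,"wz": 0},
  {"tx": 0,"ty": 0,"tz": 0,"wx": 0,"wy": 0,"wz": 0},
  {"tx": 0,"ty": 0,"tz": 0,"wx": 0,"wy": 0,"wz": 0},
  {"tx": 0,"ty": 0,"tz": 0,"wx": 0,"wy": 0,"wz": 0},
], gripper=4.4, force=25)

```text
time_s: 5.88
ee_pos: [514.3, 230.7, 50.3]
ee_rot: [180.0, -0.0, 74.0]
force: [-0.8, 0.1, 3.0]
gripper_width: 49.5
gripper_force: 25.0
```

```bash
cat > wt.py <<'E'
from h import *
s=[]
for i in range(6):
    grab_frame('wrist');st=env.state();s.append([*st['force'],*st['torque'],st['effort'][1],st['effort'][2]])
s=np.array(s);print(np.round(s.mean(0),2),np.round(s.std(0),2))
go([0,0,0],74,st);print(st['gripper_width'],st['gripper_force'])
E
python3 wt.py
```

```text
[-1.660e+00  3.100e-01  5.200e+00 -1.000e-02  2.600e-01 -1.000e-02
 -4.055e+01 -1.762e+01] [0.51 0.28 0.51 0.03 0.04 0.03 0.16 0.04]
at [514.3 230.7  50.3] [ 1.800e+02 -1.000e-02  7.402e+01] shift(now axes) [-36.34 -43.09   5.02] shift(after turn) [-36.35 -43.08   5.03] turn [ 0.     -0.0001  0.0003] t 6.18
49.75077676326696 24.999675080180168
```

move_arm([
  {"tx": 0,"ty": 0,"tz": -0.3,"wx": 0,"wy": 0,"wz": 0},
  {"tx": 0,"ty": 0,"tz": -0.3,"wx": 0,"wy": 0,"wz": 0},
  {"tx": 0,"ty": 0,"tz": -0.3,"wx": 0,"wy": 0,"wz": 0},
  {"tx": 0,"ty": 0,"tz": -0.3,"wx": 0,"wy": 0,"wz": 0},
  {"tx": 0,"ty": 0,"tz": -0.3,"wx": 0,"wy": 0,"wz": 0},
  {"tx": 0,"ty": 0,"tz": 0,"wx": 0,"wy": 0,"wz": 0},
  {"tx": 0,"ty": 0,"tz": 0,"wx": 0,"wy": 0,"wz": 0},
  {"tx": 0,"ty": 0,"tz": 0,"wx": 0,"wy": 0,"wz": 0},
])

```text
time_s: 6.85
ee_pos: [514.2, 230.6, 64.8]
ee_rot: [-180.0, 0.0, 74.0]
force: [0.1, -0.2, -1.3]
gripper_width: 50.0
gripper_force: 25.0
```

```bash
python3 wt.py
```

```text
[ 4.000e-02  0.000e+00 -1.510e+00 -1.000e-02 -7.000e-02 -0.000e+00
 -4.397e+01 -1.930e+01] [0.3  0.35 0.41 0.03 0.03 0.03 0.04 0.02]
at [514.3 230.6  64.8] [-1.7999e+02  1.0000e-02  7.4020e+01] shift(now axes) [-36.33 -43.09   6.49] shift(after turn) [-36.34 -43.08   6.48] turn [-0.0002  0.0002  0.0003] t 7.15
49.85403267266401 24.999756552278996
```

The middle cell reads 1.5 N, so it is empty. I'll put it back and slide along the rack to the next one; the open fingers pass outside the cells.

move_arm([
  {"tx": 0,"ty": 0,"tz": 0.4,"wx": 0,"wy": 0,"wz": 0},
  {"tx": 0,"ty": 0,"tz": 0.4,"wx": 0,"wy": 0,"wz": 0},
  {"tx": 0,"ty": 0,"tz": 0.3,"wx": 0,"wy": 0,"wz": 0},
  {"tx": 0,"ty": 0,"tz": 0.2,"wx": 0,"wy": 0,"wz": 0},
  {"tx": 0,"ty": 0,"tz": 0.1,"wx": 0,"wy": 0,"wz": 0},
  {"tx": 0,"ty": 0,"tz": 0,"wx": 0,"wy": 0,"wz": 0},
  {"tx": 0,"ty": 0,"tz": 0,"wx": 0,"wy": 0,"wz": 0},
])

```text
time_s: 7.73
ee_pos: [514.4, 230.6, 50.9]
ee_rot: [180.0, -0.0, 74.0]
force: [-0.5, -1.2, -1.2]
gripper_width: 49.7
gripper_force: 25.0
```

move_arm([
  {"tx": 0,"ty": 0,"tz": 0,"wx": 0,"wy": 0,"wz": 0},
  {"tx": 0,"ty": 0,"tz": 0,"wx": 0,"wy": 0,"wz": 0},
  {"tx": 0,"ty": 0,"tz": 0,"wx": 0,"wy": 0,"wz": 0},
  {"tx": 0,"ty": 0,"tz": 0,"wx": 0,"wy": 0,"wz": 0},
  {"tx": 0,"ty": 0,"tz": 0,"wx": 0,"wy": 0,"wz": 0},
  {"tx": 0,"ty": 0,"tz": 0,"wx": 0,"wy": 0,"wz": 0},
  {"tx": 0,"ty": 0,"tz": 0,"wx": 0,"wy": 0,"wz": 0},
], gripper=9.1)

```text
time_s: 8.32
ee_pos: [514.4, 230.6, 51.0]
ee_rot: [180.0, -0.0, 74.0]
force: [-0.7, -0.0, -1.3]
gripper_width: 90.8
gripper_force: 0.0
```

Run:
```python
from h import *
print(env.state()['force'],env.state()['gripper_width'])
go([501.5,180.8,48],74)
```

```text
[-0.68532653 -0.03211052 -1.29570931] 90.75425226409837
at [514.4 230.6  51. ] [179.99  -0.    74.01] shift(now axes) [-5.14  0.13  0.3 ] shift(after turn) [-5.14  0.13  0.3 ] turn [ 0.0002 -0.      0.0002] t 8.32
```

```bash
python3 wt.py
```

```text
[-1.000e-02  9.000e-02 -1.200e-01 -3.000e-02 -4.000e-02  1.000e-02
 -4.333e+01 -1.824e+01] [0.31 0.68 0.34 0.02 0.02 0.02 0.   0.  ]
at [514.3 230.6  50.9] [1.800e+02 1.000e-02 7.401e+01] shift(now axes) [-36.33 -43.1    5.09] shift(after turn) [-36.34 -43.09   5.09] turn [0.     0.0001 0.0002] t 8.62
91.0434658968869 0.0
```

move_arm([
  {"tx": -1.0,"ty": 0,"tz": 0,"wx": 0,"wy": 0,"wz": 0},
  {"tx": -1.0,"ty": 0,"tz": 0,"wx": 0,"wy": 0,"wz": 0},
  {"tx": -1.0,"ty": 0,"tz": 0,"wx": 0,"wy": 0,"wz": 0},
  {"tx": -1.0,"ty": 0.1,"tz": 0.1,"wx": 0,"wy": 0,"wz": 0},
  {"tx": -1.0,"ty": 0,"tz": 0,"wx": 0,"wy": 0,"wz": 0},
  {"tx": -0.1,"ty": 0,"tz": 0,"wx": 0,"wy": 0,"wz": 0},
  {"tx": 0,"ty": 0,"tz": 0,"wx": 0,"wy": 0,"wz": 0},
])

```text
time_s: 9.2
ee_pos: [501.1, 180.4, 50.0]
ee_rot: [-180.0, -0.0, 73.9]
force: [0.8, 0.6, 0.5]
gripper_width: 90.9
gripper_force: 0.0
```

move_arm([
  {"tx": 0,"ty": 0,"tz": 0,"wx": 0,"wy": 0,"wz": 0},
  {"tx": 0,"ty": 0,"tz": 0,"wx": 0,"wy": 0,"wz": 0},
  {"tx": 0,"ty": 0,"tz": 0,"wx": 0,"wy": 0,"wz": 0},
  {"tx": 0,"ty": 0,"tz": 0,"wx": 0,"wy": 0,"wz": 0},
  {"tx": 0,"ty": 0,"tz": 0,"wx": 0,"wy": 0,"wz": 0},
  {"tx": 0,"ty": 0,"tz": 0,"wx": 0,"wy": 0,"wz": 0},
  {"tx": 0,"ty": 0,"tz": 0,"wx": 0,"wy": 0,"wz": 0},
  {"tx": 0,"ty": 0,"tz": 0,"wx": 0,"wy": 0,"wz": 0},
  {"tx": 0,"ty": 0,"tz": 0,"wx": 0,"wy": 0,"wz": 0},
], gripper=4.4, force=25)

```text
time_s: 9.95
ee_pos: [501.2, 181.5, 49.9]
ee_rot: [-180.0, -0.0, 74.0]
force: [-0.0, -0.4, 0.1]
gripper_width: 50.0
gripper_force: 25.0
```

move_arm([
  {"tx": 0,"ty": 0,"tz": -0.3,"wx": 0,"wy": 0,"wz": 0},
  {"tx": 0,"ty": 0,"tz": -0.3,"wx": 0,"wy": 0,"wz": 0},
  {"tx": 0,"ty": 0,"tz": -0.3,"wx": 0,"wy": 0,"wz": 0},
  {"tx": 0,"ty": 0,"tz": -0.3,"wx": 0,"wy": 0,"wz": 0},
  {"tx": 0,"ty": 0,"tz": -0.3,"wx": 0,"wy": 0,"wz": 0},
  {"tx": 0,"ty": 0,"tz": 0,"wx": 0,"wy": 0,"wz": 0},
  {"tx": 0,"ty": 0,"tz": 0,"wx": 0,"wy": 0,"wz": 0},
  {"tx": 0,"ty": 0,"tz": 0,"wx": 0,"wy": 0,"wz": 0},
])

```text
time_s: 10.62
ee_pos: [501.1, 181.2, 64.9]
ee_rot: [-180.0, 0.0, 74.0]
force: [-0.1, -0.5, -4.6]
gripper_width: 49.8
gripper_force: 25.0
```

```bash
python3 wt.py
```

```text
[ 1.000e-02  2.000e-02 -5.140e+00 -0.000e+00 -9.000e-02 -2.000e-02
 -4.312e+01 -1.981e+01] [0.42 0.86 0.66 0.03 0.02 0.03 0.04 0.03]
at [501.2 181.3  64.8] [-1.7999e+02  1.0000e-02  7.4020e+01] shift(now axes) [-31.23 -43.19   6.49] shift(after turn) [-31.24 -43.18   6.48] turn [-0.0001  0.0002  0.0003] t 10.92
50.05812126570067 24.998546317219734
```

This cell reads 5.1 N, so it is the filled one (the cell with the smallest y). I'll raise it and carry it to free bench at about (600,-80), turning it to the bay's orientation.

move_arm([
  {"tx": 0,"ty": 0,"tz": -1,"wx": 0,"wy": 0,"wz": 0},
  {"tx": 0,"ty": 0,"tz": -2,"wx": 0,"wy": 0,"wz": 0},
  {"tx": 0,"ty": 0,"tz": -2,"wx": 0,"wy": 0,"wz": 0},
  {"tx": 0,"ty": 0,"tz": -2,"wx": 0,"wy": 0,"wz": 0},
  {"tx": 0,"ty": 0,"tz": -2,"wx": 0,"wy": 0,"wz": 0},
  {"tx": 0,"ty": 0,"tz": -1,"wx": 0,"wy": 0,"wz": 0},
], force=30)

```text
time_s: 11.42
ee_pos: [502.5, 181.7, 168.2]
ee_rot: [179.8, -0.2, 74.0]
force: [0.8, 0.3, -5.3]
gripper_width: 50.0
gripper_force: 30.0
```

move_arm([
  {"tx": -1.2,"ty": 0.9,"tz": 0,"wx": 0,"wy": 0,"wz": 0},
  {"tx": -2,"ty": 1.5,"tz": 0,"wx": 0,"wy": 0,"wz": 0},
  {"tx": -2,"ty": 1.5,"tz": 0,"wx": 0,"wy": 0,"wz": 0},
  {"tx": -2,"ty": 1.5,"tz": 0,"wx": 0,"wy": 0,"wz": 0},
  {"tx": -2,"ty": 1.5,"tz": 0,"wx": 0,"wy": 0,"wz": 0},
  {"tx": -2,"ty": 1.5,"tz": 0,"wx": 0,"wy": 0,"wz": 0},
  {"tx": -2,"ty": 1.5,"tz": 0,"wx": 0,"wy": 0,"wz": 0},
  {"tx": -2,"ty": 1.5,"tz": 0,"wx": 0,"wy": 0,"wz": 0},
  {"tx": -2,"ty": 1.5,"tz": 0,"wx": 0,"wy": 0,"wz": 0},
  {"tx": -2,"ty": 1.5,"tz": 0,"wx": 0,"wy": 0,"wz": 0},
  {"tx": -2,"ty": 1.5,"tz": 0,"wx": 0,"wy": 0,"wz": 0},
  {"tx": -1.1,"ty": 0.8,"tz": 0,"wx": 0,"wy": 0,"wz": 0},
])

```text
time_s: 12.42
ee_pos: [601.1, -81.8, 164.7]
ee_rot: [180.0, 0.1, 73.9]
force: [-0.1, -0.7, -4.7]
gripper_width: 49.8
gripper_force: 30.0
```

move_arm([
  {"tx": 0,"ty": 0,"tz": 0.5,"wx": 0,"wy": 0,"wz": 0.116},
  {"tx": 0,"ty": 0,"tz": 0.5,"wx": 0,"wy": 0,"wz": 0.116},
  {"tx": 0,"ty": 0,"tz": 0.5,"wx": 0,"wy": 0,"wz": 0.116},
  {"tx": 0,"ty": 0,"tz": 0.5,"wx": 0,"wy": 0,"wz": 0.116},
  {"tx": 0,"ty": 0,"tz": 0.5,"wx": 0,"wy": 0,"wz": 0.116},
  {"tx": 0,"ty": 0,"tz": 0.5,"wx": 0,"wy": 0,"wz": 0.116},
  {"tx": 0,"ty": 0,"tz": 0.5,"wx": 0,"wy": 0,"wz": 0.116},
  {"tx": 0,"ty": 0,"tz": 0.5,"wx": 0,"wy": 0,"wz": 0.116},
  {"tx": 0,"ty": 0,"tz": 0.5,"wx": 0,"wy": 0,"wz": 0.116},
  {"tx": 0,"ty": 0,"tz": 0.5,"wx": 0,"wy": 0,"wz": 0.116},
  {"tx": 0,"ty": 0,"tz": 0.5,"wx": 0,"wy": 0,"wz": 0.116},
  {"tx": 0,"ty": 0,"tz": 0.5,"wx": 0,"wy": 0,"wz": 0.116},
])

```text
time_s: 13.42
ee_pos: [600.0, -78.5, 104.6]
ee_rot: [-180.0, 0.1, -6.1]
force: [-0.2, -0.5, -4.4]
gripper_width: 49.3
gripper_force: 30.0
```

Run:
```python
from h import *
import pickle
st=env.state();go([600,-80,42],-6,st);print(st['force'],st['gripper_width'])
f=shot('scene');pickle.dump(f,open('sc1.pkl','wb'))
cv2.imwrite('pics/s1.png',cv2.resize(f['color'][60:360,120:460][:,:,::-1],(680,600),interpolation=2))
```

```text
at [600.  -78.5 104.6] [-1.7998e+02  5.0000e-02 -6.0600e+00] shift(now axes) [0.02 0.15 6.26] shift(after turn) [0.02 0.15 6.26] turn [-0.0004  0.001  -0.0011] t 13.42
[-0.15482115 -0.51488442 -4.42764381] 49.342225740802306
```

View pics/s1.png

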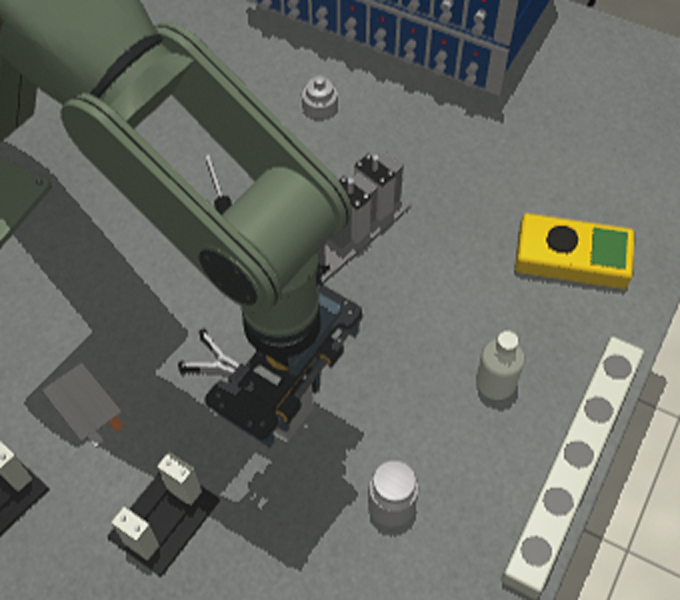

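The cell is held upright over clear bench, the clip and other things are undisturbed, and the two empty cells are in the rack. Lowering now.

move_arm([
  {"tx": 0,"ty": 0,"tz": 1,"wx": 0,"wy": 0,"wz": 0},
  {"tx": 0,"ty": 0,"tz": 1,"wx": 0,"wy": 0,"wz": 0},
  {"tx": 0,"ty": 0,"tz": 1,"wx": 0,"wy": 0,"wz": 0},
  {"tx": 0,"ty": 0,"tz": 1,"wx": 0,"wy": 0,"wz": 0},
  {"tx": 0,"ty": 0,"tz": 0.8,"wx": 0,"wy": 0,"wz": 0},
  {"tx": 0,"ty": 0,"tz": 0.6,"wx": 0,"wy": 0,"wz": 0},
  {"tx": 0,"ty": 0,"tz": 0.3,"wx": 0,"wy": 0,"wz": 0},
  {"tx": 0,"ty": 0,"tz": 0.2,"wx": 0,"wy": 0,"wz": 0},
  {"tx": 0,"ty": 0,"tz": 0.1,"wx": 0,"wy": 0,"wz": 0},
  {"tx": 0,"ty": 0,"tz": 0.1,"wx": 0,"wy": 0,"wz": 0},
  {"tx": 0,"ty": 0,"tz": 0,"wx": 0,"wy": 0,"wz": 0},
])

```text
time_s: 14.38
ee_pos: [600.6, -79.1, 44.2]
ee_rot: [180.0, -0.0, -5.7]
force: [-0.4, -0.5, -5.3]
gripper_width: 50.2
gripper_force: 30.0
```

move_arm([
  {"tx": 0,"ty": 0,"tz": 0.1,"wx": 0,"wy": 0,"wz": 0},
  {"tx": 0,"ty": 0,"tz": 0,"wx": 0,"wy": 0,"wz": 0},
])

```text
time_s: 14.55
ee_pos: [600.5, -79.1, 43.1]
ee_rot: [180.0, -0.0, -5.7]
force: [0.4, -0.3, -6.3]
gripper_width: 49.9
gripper_force: 30.0
```

move_arm([
  {"tx": 0,"ty": 0,"tz": 0.1,"wx": 0,"wy": 0,"wz": 0},
  {"tx": 0,"ty": 0,"tz": 0,"wx": 0,"wy": 0,"wz": 0},
])

```text
time_s: 14.72
ee_pos: [600.4, -79.1, 42.0]
ee_rot: [180.0, -0.0, -5.7]
force: [-0.8, -0.4, -5.7]
gripper_width: 50.0
gripper_force: 30.0
```

move_arm([
  {"tx": 0,"ty": 0,"tz": 0.1,"wx": 0,"wy": 0,"wz": 0},
  {"tx": 0,"ty": 0,"tz": 0,"wx": 0,"wy": 0,"wz": 0},
])

```text
time_s: 14.88
ee_pos: [600.4, -79.1, 41.9]
ee_rot: [180.0, -0.0, -5.7]
force: [-3.4, 0.9, 3.0]
gripper_width: 49.9
gripper_force: 30.0
```

move_arm([
  {"tx": 0,"ty": 0,"tz": 0.1,"wx": 0,"wy": 0,"wz": 0},
  {"tx": 0,"ty": 0,"tz": 0,"wx": 0,"wy": 0,"wz": 0},
])

```text
time_s: 15.05
ee_pos: [600.4, -79.1, 41.9]
ee_rot: [180.0, -0.0, -5.7]
force: [-4.6, 0.9, 8.8]
gripper_width: 49.6
gripper_force: 30.0
```

move_arm([
  {"tx": 0,"ty": 0,"tz": -0.1,"wx": 0,"wy": 0,"wz": 0},
  {"tx": 0,"ty": 0,"tz": 0,"wx": 0,"wy": 0,"wz": 0},
  {"tx": 0,"ty": 0,"tz": 0,"wx": 0,"wy": 0,"wz": 0},
  {"tx": 0,"ty": 0,"tz": 0,"wx": 0,"wy": 0,"wz": 0},
  {"tx": 0,"ty": 0,"tz": 0,"wx": 0,"wy": 0,"wz": 0},
  {"tx": 0,"ty": 0,"tz": 0,"wx": 0,"wy": 0,"wz": 0},
  {"tx": 0,"ty": 0,"tz": 0,"wx": 0,"wy": 0,"wz": 0},
  {"tx": 0,"ty": 0,"tz": 0,"wx": 0,"wy": 0,"wz": 0},
], gripper=9.1)

```text
time_s: 15.72
ee_pos: [600.4, -79.1, 40.8]
ee_rot: [180.0, 0.0, -5.7]
force: [0.1, 0.1, 0.8]
gripper_width: 90.8
gripper_force: 0.0
```

move_arm([
  {"tx": 0,"ty": 0,"tz": 0,"wx": 0,"wy": 0,"wz": -0.12},
  {"tx": 0,"ty": 0,"tz": 0,"wx": 0,"wy": 0,"wz": -0.12},
  {"tx": 0,"ty": 0,"tz": 0,"wx": 0,"wy": 0,"wz": -0.12},
  {"tx": 0,"ty": 0,"tz": 0,"wx": 0,"wy": 0,"wz": -0.12},
  {"tx": 0,"ty": 0,"tz": 0,"wx": 0,"wy": 0,"wz": -0.12},
  {"tx": 0,"ty": 0,"tz": 0,"wx": 0,"wy": 0,"wz": -0.12},
  {"tx": 0,"ty": 0,"tz": 0,"wx": 0,"wy": 0,"wz": -0.12},
  {"tx": 0,"ty": 0,"tz": 0,"wx": 0,"wy": 0,"wz": -0.12},
  {"tx": 0,"ty": 0,"tz": 0,"wx": 0,"wy": 0,"wz": -0.12},
  {"tx": 0,"ty": 0,"tz": 0,"wx": 0,"wy": 0,"wz": -0.12},
  {"tx": 0,"ty": 0,"tz": 0,"wx": 0,"wy": 0,"wz": -0.12},
  {"tx": 0,"ty": 0,"tz": 0,"wx": 0,"wy": 0,"wz": -0.12},
])

```text
time_s: 16.72
ee_pos: [600.4, -79.1, 40.9]
ee_rot: [180.0, 0.0, 77.1]
force: [-0.9, 0.0, 0.1]
gripper_width: 90.9
gripper_force: 0.0
```

move_arm([
  {"tx": 0,"ty": 0,"tz": 0,"wx": 0,"wy": 0,"wz": -0.12},
  {"tx": 0,"ty": 0,"tz": 0,"wx": 0,"wy": 0,"wz": 0},
  {"tx": 0,"ty": 0,"tz": 0,"wx": 0,"wy": 0,"wz": 0},
])

```text
time_s: 16.97
ee_pos: [600.4, -79.1, 40.9]
ee_rot: [180.0, 0.0, 83.5]
force: [-0.2, -0.5, 0.7]
gripper_width: 91.1
gripper_force: 0.0
```

Run:
```python
from h import *
st=env.state();go([600.4,-79.1,42],84,st)
f=shot('wrist','w2.png')
print(np.round(proj(f,[600.4,-79.1,104])))
m=(f['color'].min(2)>200).astype(np.uint8)
n,l,s,c=cv2.connectedComponentsWithStats(m)
for i in range(1,n):
    if 15<s[i,4]<2500: print(np.round(c[i],1),s[i,4],np.round(onz(f,*c[i],104)[:2],1),np.round(onz(f,*c[i],82)[:2],1))
```

```text
at [600.4 -79.1  40.9] [180.     0.    83.46] shift(now axes) [-0.    0.   -0.11] shift(after turn) [-0.    0.   -0.11] turn [ 0.      0.0001 -0.0094] t 16.97
[282. 336.]
[ 56.6 186. ] 980 [536.2 -17.6] [521. -20.]
[ 57.6 214.6] 1058 [533.8 -26.7] [518.2 -30.9]
[543.9 244. ] 506 [689.9 -54.6] [706.4 -64.5]
```

move_arm([
  {"tx": 0,"ty": 0,"tz": 0,"wx": 0,"wy": 0,"wz": -0.01},
  {"tx": 0,"ty": 0,"tz": 0,"wx": 0,"wy": 0,"wz": 0},
  {"tx": 0,"ty": 0,"tz": 0,"wx": 0,"wy": 0,"wz": 0},
  {"tx": 0,"ty": 0,"tz": 0,"wx": 0,"wy": 0,"wz": 0},
  {"tx": 0,"ty": 0,"tz": 0,"wx": 0,"wy": 0,"wz": 0},
  {"tx": 0,"ty": 0,"tz": 0,"wx": 0,"wy": 0,"wz": 0},
  {"tx": 0,"ty": 0,"tz": 0,"wx": 0,"wy": 0,"wz": 0},
  {"tx": 0,"ty": 0,"tz": 0,"wx": 0,"wy": 0,"wz": 0},
  {"tx": 0,"ty": 0,"tz": 0,"wx": 0,"wy": 0,"wz": 0},
  {"tx": 0,"ty": 0,"tz": 0,"wx": 0,"wy": 0,"wz": 0},
  {"tx": 0,"ty": 0,"tz": 0,"wx": 0,"wy": 0,"wz": 0},
  {"tx": 0,"ty": 0,"tz": 0,"wx": 0,"wy": 0,"wz": 0},
], gripper=2, force=30)

```text
time_s: 18.02
ee_pos: [600.3, -79.1, 40.9]
ee_rot: [-180.0, 0.0, 84.2]
force: [-0.7, -0.5, -0.2]
gripper_width: 25.9
gripper_force: 30.0
```

move_arm([
  {"tx": 0,"ty": 0,"tz": -0.5,"wx": 0,"wy": 0,"wz": 0},
  {"tx": 0,"ty": 0,"tz": -1.5,"wx": 0,"wy": 0,"wz": 0},
  {"tx": 0,"ty": 0,"tz": -2,"wx": 0,"wy": 0,"wz": 0},
  {"tx": 0,"ty": 0,"tz": -2,"wx": 0,"wy": 0,"wz": 0},
  {"tx": 0,"ty": 0,"tz": -2,"wx": 0,"wy": 0,"wz": 0},
  {"tx": 0,"ty": 0,"tz": -2,"wx": 0,"wy": 0,"wz": 0},
  {"tx": 0,"ty": 0,"tz": -0.5,"wx": 0,"wy": 0,"wz": 0},
  {"tx": 0,"ty": 0,"tz": 0,"wx": 0,"wy": 0,"wz": 0},
])

```text
time_s: 18.68
ee_pos: [601.1, -79.2, 147.1]
ee_rot: [179.8, 0.0, 84.2]
force: [0.2, 0.2, -5.5]
gripper_width: 26.1
gripper_force: 30.0
```

Run:
```python
from h import *
st=env.state();go([515,-237,146],84,st)
print(st['force'],st['gripper_width'])
```

```text
at [601.1 -79.2 147.1] [1.7984e+02 1.0000e-02 8.4210e+01] shift(now axes) [-16.57  -6.97   0.09] shift(after turn) [-16.59  -6.91   0.11] turn [0.0028 0.0002 0.0037] t 18.68
[ 0.21978476  0.16504144 -5.45411393] 26.10403521520957
```

move_arm([
  {"tx": -1.1,"ty": -0.4,"tz": 0,"wx": 0,"wy": 0,"wz": 0},
  {"tx": -1.8,"ty": -0.8,"tz": 0,"wx": 0,"wy": 0,"wz": 0},
  {"tx": -1.8,"ty": -0.8,"tz": 0,"wx": 0,"wy": 0,"wz": 0},
  {"tx": -1.8,"ty": -0.8,"tz": 0,"wx": 0,"wy": 0,"wz": 0},
  {"tx": -1.8,"ty": -0.8,"tz": 0,"wx": 0,"wy": 0,"wz": 0},
  {"tx": -1.8,"ty": -0.8,"tz": 0,"wx": 0,"wy": 0,"wz": 0},
  {"tx": -1.8,"ty": -0.8,"tz": 0,"wx": 0,"wy": 0,"wz": 0},
  {"tx": -1.8,"ty": -0.8,"tz": 0,"wx": 0,"wy": 0,"wz": 0},
  {"tx": -1.8,"ty": -0.8,"tz": 0,"wx": 0,"wy": 0,"wz": 0},
  {"tx": -1.1,"ty": -0.1,"tz": 0,"wx": 0,"wy": 0,"wz": 0},
  {"tx": 0,"ty": 0,"tz": 0,"wx": 0,"wy": 0,"wz": 0},
  {"tx": 0,"ty": 0,"tz": 0,"wx": 0,"wy": 0,"wz": 0},
])

```text
time_s: 19.68
ee_pos: [514.6, -237.4, 144.9]
ee_rot: [-179.9, -0.1, 84.1]
force: [-0.5, 0.6, -6.0]
gripper_width: 26.1
gripper_force: 30.0
```

Run:
```python
from h import *
import pickle
st=env.state();go([515,-237,146],84,st)
fs={n:shot(n) for n in('top','wrist','scene')};pickle.dump(fs,open('f2.pkl','wb'))
a=[]
for n in('wrist','top','scene'):
    f=fs[n];p=proj(f,[515,-237,82]);u,v=[int(np.clip(q,100,r-100)) for q,r in zip(p,(560,420))];print(n,np.round(p),u,v)
    a.append(cv2.resize(f['color'][v-70:v+70,u-70:u+70][:,:,::-1],(266,266),interpolation=2) if n!='wrist' else cv2.resize(f['color'][:,:,::-1],(355,266)))
cv2.imwrite('pics/m2.png',np.hstack(a)[:, :800])
```

```text
at [ 514.6 -237.4  144.9] [-1.7992e+02 -7.0000e-02  8.4120e+01] shift(now axes) [ 0.04  0.04 -0.11] shift(after turn) [ 0.04  0.04 -0.11] turn [-0.0014 -0.0012  0.0021] t 19.68
wrist [284. 229.] 283 228
top [390. 230.] 389 229
scene [196. 307.] 196 306
```

move_arm([
  {"tx": 0,"ty": 0,"tz": 1,"wx": 0,"wy": 0,"wz": 0},
  {"tx": 0,"ty": 0,"tz": 1.0,"wx": 0,"wy": 0,"wz": 0},
  {"tx": 0,"ty": 0,"tz": 0.7,"wx": 0,"wy": 0,"wz": 0},
  {"tx": 0,"ty": 0,"tz": 0.7,"wx": 0,"wy": 0,"wz": 0},
  {"tx": 0,"ty": 0,"tz": 0.7,"wx": 0,"wy": 0,"wz": 0},
  {"tx": 0,"ty": 0,"tz": 0.7,"wx": 0,"wy": 0,"wz": 0},
  {"tx": 0,"ty": 0,"tz": 0.7,"wx": 0,"wy": 0,"wz": 0},
  {"tx": 0,"ty": 0,"tz": 0.7,"wx": 0,"wy": 0,"wz": 0},
  {"tx": 0,"ty": 0,"tz": 0.7,"wx": 0,"wy": 0,"wz": 0},
  {"tx": 0,"ty": 0,"tz": 0.6,"wx": 0,"wy": 0,"wz": 0},
  {"tx": 0,"ty": 0,"tz": 0,"wx": 0,"wy": 0,"wz": 0},
])

```text
time_s: 20.75
ee_pos: [514.1, -236.9, 69.5]
ee_rot: [-179.9, -0.1, 84.2]
force: [0.2, -0.0, -5.2]
gripper_width: 26.1
gripper_force: 30.0
```

move_arm([
  {"tx": 0,"ty": 0,"tz": 0.3,"wx": 0,"wy": 0,"wz": 0},
  {"tx": 0,"ty": 0,"tz": 0.3,"wx": 0,"wy": 0,"wz": 0},
  {"tx": 0,"ty": 0,"tz": 0.3,"wx": 0,"wy": 0,"wz": 0},
  {"tx": 0,"ty": 0,"tz": 0.1,"wx": 0,"wy": 0,"wz": 0},
  {"tx": 0,"ty": 0,"tz": 0,"wx": 0,"wy": 0,"wz": 0},
])

```text
time_s: 21.17
ee_pos: [514.9, -237.2, 60.7]
ee_rot: [-180.0, -0.0, 84.2]
force: [0.1, 0.3, -4.5]
gripper_width: 25.9
gripper_force: 30.0
```

move_arm([
  {"tx": 0,"ty": 0,"tz": 0.2,"wx": 0,"wy": 0,"wz": 0},
  {"tx": 0,"ty": 0,"tz": 0.2,"wx": 0,"wy": 0,"wz": 0},
  {"tx": 0,"ty": 0,"tz": 0.2,"wx": 0,"wy": 0,"wz": 0},
  {"tx": 0,"ty": 0,"tz": 0,"wx": 0,"wy": 0,"wz": 0},
])

```text
time_s: 21.5
ee_pos: [514.7, -237.1, 54.5]
ee_rot: [-180.0, -0.0, 84.2]
force: [0.3, 0.6, -4.2]
gripper_width: 26.6
gripper_force: 30.0
```

move_arm([
  {"tx": 0,"ty": 0,"tz": 0.2,"wx": 0,"wy": 0,"wz": 0},
  {"tx": 0,"ty": 0,"tz": 0.1,"wx": 0,"wy": 0,"wz": 0},
  {"tx": 0,"ty": 0,"tz": 0.1,"wx": 0,"wy": 0,"wz": 0},
  {"tx": 0,"ty": 0,"tz": 0,"wx": 0,"wy": 0,"wz": 0},
])

```text
time_s: 21.83
ee_pos: [514.9, -237.2, 50.7]
ee_rot: [-180.0, -0.0, 84.2]
force: [-0.3, 0.3, -4.7]
gripper_width: 25.9
gripper_force: 30.0
```

Both clear the lips with no added force. The last millimetres go gently.

move_arm([
  {"tx": 0,"ty": 0,"tz": 0.1,"wx": 0,"wy": 0,"wz": 0},
  {"tx": 0,"ty": 0,"tz": 0,"wx": 0,"wy": 0,"wz": 0},
])

```text
time_s: 22.0
ee_pos: [515.0, -237.3, 49.8]
ee_rot: [-180.0, 0.0, 84.2]
force: [-1.3, -0.5, -5.4]
gripper_width: 26.0
gripper_force: 30.0
```

move_arm([
  {"tx": 0,"ty": 0,"tz": 0.1,"wx": 0,"wy": 0,"wz": 0},
  {"tx": 0,"ty": 0,"tz": 0,"wx": 0,"wy": 0,"wz": 0},
])

```text
time_s: 22.17
ee_pos: [515.1, -237.3, 49.0]
ee_rot: [180.0, 0.0, 84.2]
force: [-0.0, 0.1, -5.3]
gripper_width: 25.9
gripper_force: 30.0
```

move_arm([
  {"tx": 0,"ty": 0,"tz": 0.08,"wx": 0,"wy": 0,"wz": 0},
  {"tx": 0,"ty": 0,"tz": 0,"wx": 0,"wy": 0,"wz": 0},
  {"tx": 0,"ty": 0,"tz": 0,"wx": 0,"wy": 0,"wz": 0},
])

```text
time_s: 22.42
ee_pos: [515.1, -237.3, 48.9]
ee_rot: [180.0, 0.0, 84.2]
force: [-1.9, 0.2, 2.7]
gripper_width: 25.9
gripper_force: 30.0
```

Contact came at TCP 48.9 mm, which is 8 mm above the bench-contact height, so the cell is fully home. Releasing and going to the clip.

move_arm([
  {"tx": 0,"ty": 0,"tz": -0.05,"wx": 0,"wy": 0,"wz": 0},
  {"tx": 0,"ty": 0,"tz": 0,"wx": 0,"wy": 0,"wz": 0},
  {"tx": 0,"ty": 0,"tz": 0,"wx": 0,"wy": 0,"wz": 0},
  {"tx": 0,"ty": 0,"tz": 0,"wx": 0,"wy": 0,"wz": 0},
  {"tx": 0,"ty": 0,"tz": 0,"wx": 0,"wy": 0,"wz": 0},
  {"tx": 0,"ty": 0,"tz": 0,"wx": 0,"wy": 0,"wz": 0},
  {"tx": 0,"ty": 0,"tz": 0,"wx": 0,"wy": 0,"wz": 0},
  {"tx": 0,"ty": 0,"tz": 0,"wx": 0,"wy": 0,"wz": 0},
  {"tx": 0,"ty": 0,"tz": 0,"wx": 0,"wy": 0,"wz": 0},
  {"tx": 0,"ty": 0,"tz": 0,"wx": 0,"wy": 0,"wz": 0},
], gripper=9.1)

```text
time_s: 23.25
ee_pos: [515.0, -237.3, 48.6]
ee_rot: [180.0, 0.0, 84.2]
force: [0.9, -0.4, -0.1]
gripper_width: 89.3
gripper_force: 0.0
```

move_arm([
  {"tx": 0,"ty": 0,"tz": -1,"wx": 0,"wy": 0,"wz": 0},
  {"tx": 0,"ty": 0,"tz": -2,"wx": 0,"wy": 0,"wz": 0},
  {"tx": 0,"ty": 0,"tz": -3,"wx": 0,"wy": 0,"wz": 0},
  {"tx": 0,"ty": 0,"tz": -3,"wx": 0,"wy": 0,"wz": 0},
  {"tx": 0,"ty": 0,"tz": -2,"wx": 0,"wy": 0,"wz": 0},
])

```text
time_s: 23.67
ee_pos: [516.0, -237.7, 162.3]
ee_rot: [179.8, 0.1, 84.2]
force: [0.8, 0.0, -0.4]
gripper_width: 91.0
gripper_force: 0.0
```

move_arm([
  {"tx": 1.5,"ty": -1.4,"tz": 0,"wx": 0,"wy": 0,"wz": 0},
  {"tx": 1.5,"ty": -1.4,"tz": 0,"wx": 0,"wy": 0,"wz": 0},
  {"tx": 1.5,"ty": -1.4,"tz": 0,"wx": 0,"wy": 0,"wz": 0},
  {"tx": 1.5,"ty": -1.4,"tz": 0,"wx": 0,"wy": 0,"wz": 0},
  {"tx": 1.5,"ty": -1.4,"tz": 0,"wx": 0,"wy": 0,"wz": 0},
  {"tx": 1.5,"ty": -1.4,"tz": 0,"wx": 0,"wy": 0,"wz": 0},
  {"tx": 1.5,"ty": -1.4,"tz": 0,"wx": 0,"wy": 0,"wz": 0},
  {"tx": 1.5,"ty": -1.4,"tz": 0,"wx": 0,"wy": 0,"wz": 0},
  {"tx": 1.6,"ty": -1.4,"tz": 0,"wx": 0,"wy": 0,"wz": 0},
  {"tx": 1.6,"ty": -1.4,"tz": 0,"wx": 0,"wy": 0,"wz": 0},
  {"tx": 1.6,"ty": -1.4,"tz": 0,"wx": 0,"wy": 0,"wz": 0},
  {"tx": 1.6,"ty": -1.4,"tz": 0,"wx": 0,"wy": 0,"wz": 0},
])

```text
time_s: 24.67
ee_pos: [365.8, -36.6, 159.4]
ee_rot: [179.9, 0.0, 84.2]
force: [0.8, 0.1, 0.1]
gripper_width: 90.8
gripper_force: 0.0
```

move_arm([
  {"tx": 0,"ty": 0,"tz": 0,"wx": 0,"wy": 0,"wz": 0.12},
  {"tx": 0,"ty": 0,"tz": 0,"wx": 0,"wy": 0,"wz": 0.12},
  {"tx": 0,"ty": 0,"tz": 0,"wx": 0,"wy": 0,"wz": 0.12},
  {"tx": 0,"ty": 0,"tz": 0,"wx": 0,"wy": 0,"wz": 0.12},
  {"tx": 0,"ty": 0,"tz": 0,"wx": 0,"wy": 0,"wz": 0.12},
  {"tx": 0,"ty": 0,"tz": 0,"wx": 0,"wy": 0,"wz": 0.12},
  {"tx": 0,"ty": 0,"tz": 0,"wx": 0,"wy": 0,"wz": 0.12},
  {"tx": 0,"ty": 0,"tz": 0,"wx": 0,"wy": 0,"wz": 0.12},
  {"tx": 0,"ty": 0,"tz": 0,"wx": 0,"wy": 0,"wz": 0.12},
  {"tx": 0,"ty": 0,"tz": 0,"wx": 0,"wy": 0,"wz": 0.12},
  {"tx": 0,"ty": 0,"tz": 0,"wx": 0,"wy": 0,"wz": 0.12},
  {"tx": 0,"ty": 0,"tz": 0,"wx": 0,"wy": 0,"wz": 0.12},
])

```text
time_s: 25.67
ee_pos: [366.5, -37.3, 159.4]
ee_rot: [180.0, -0.1, 1.4]
force: [-0.1, 0.1, -0.4]
gripper_width: 91.1
gripper_force: 0.0
```

Run:
```python
from h import *
import pickle
f=shot('wrist');s=shot('scene');pickle.dump((f,s),open('f3.pkl','wb'))
st=env.state();go([428.5,-35,60],0.5,st)
for p in ([469.5,-34,16],[428,-9,16],[428,-61,16],[508,-34,16],[515,-237,112]): print(np.round(proj(f,p)))
m=(f['color'].min(2)>185).astype(np.uint8)
n,l,q,c=cv2.connectedComponentsWithStats(m)
for i in range(1,n):
    if 100<q[i,4]<6000: print(np.round(c[i],1),q[i])
```

```text
at [366.5 -37.3 159.3] [ 1.7998e+02 -6.0000e-02  1.7200e+00] shift(now axes) [ 6.19 -0.05  9.94] shift(after turn) [ 6.2  -0.18  9.93] turn [ 0.0003 -0.0011  0.0214] t 25.77
[283.  87.]
[254. 135.]
[313. 137.]
[284.  37.]
[649.  -8.]
[538.   14.9] [ 518    0   41   33 1003]
[282.   82.7] [ 255   37   54   95 1320]
[440.  209.6] [ 423  175   35   84 1079]
[388.  225.1] [373 214  27  25 465]
[ 38.7 244.5] [ 27 232  24  25 158]
```

Run:
```python
from h import *
import pickle
f,s=pickle.load(open('f3.pkl','rb'))
a=cv2.resize(f['color'][25:165,213:353][:,:,::-1],(400,400),interpolation=2)
u,v=[int(x) for x in proj(s,[515,-237,60])];print(u,v)
b=cv2.resize(s['color'][v-50:v+50,u-50:u+50][:,:,::-1],(400,400),interpolation=2)
cv2.imwrite('pics/m3.png',np.hstack([a,b]))
im=f['color'];m=(im.max(2)<70).astype(np.uint8);m[:105]=0;m[165:]=0;m[:,:235]=0;m[:,335:]=0
n,l,q,c=cv2.connectedComponentsWithStats(m)
for i in range(1,n):
    if q[i,4]>15: print('dark',np.round(c[i],1),q[i,:5],np.round(onz(f,*c[i],16)[:2],1),np.round(onz(f,*c[i],0)[:2],1))
w=(im.min(2)>185).astype(np.uint8);w[:,:240]=0;w[:,345:]=0
for r in (40,50,60,70,85,95,105,115,125):
    x=np.where(w[r])[0]; print(r,x.min(),x.max(),'mid',(x.min()+x.max())/2,np.round(onz(f,(x.min()+x.max())/2,r,16)[:2],1))
```

```text
197 310
dark [255.  137.7] [250 132  12  11  76] [426.1  -9.9] [425.3  -8.6]
dark [312.8 136.5] [307 132  12  10  96] [428.3 -61.2] [427.7 -62.5]
40 276 290 mid 283.0 [505.8 -33. ]
50 276 291 mid 283.5 [498.2 -33.6]
60 275 292 mid 283.5 [490.5 -33.8]
70 274 293 mid 283.5 [482.7 -33.9]
85 273 294 mid 283.5 [470.7 -34.2]
95 269 298 mid 283.5 [462.6 -34.4]
105 265 302 mid 283.5 [454.4 -34.6]
115 261 307 mid 284.0 [446.1 -35.2]
125 257 263 mid 260.0 [437.1 -14.3]
```

View pics/m3.png

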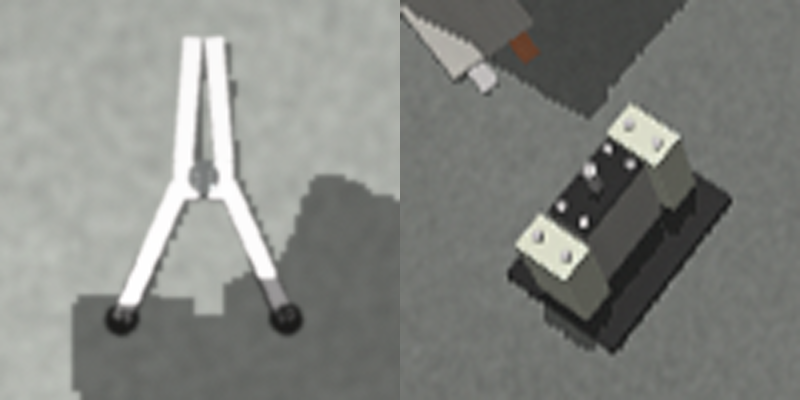

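The wrist crop shows the clip at yaw about 2°, with grips at (427,-35.5) on average. The scene crop shows the cell standing home between the white blocks, with its stud upright.

move_arm([
  {"tx": 0.8,"ty": 0,"tz": 1.5,"wx": 0,"wy": 0,"wz": 0},
  {"tx": 0.8,"ty": 0,"tz": 1.5,"wx": 0,"wy": 0,"wz": 0},
  {"tx": 0.8,"ty": 0,"tz": 1.5,"wx": 0,"wy": 0,"wz": 0},
  {"tx": 0.8,"ty": 0,"tz": 1.5,"wx": 0,"wy": 0,"wz": 0},
  {"tx": 0.8,"ty": 0,"tz": 1.5,"wx": 0,"wy": 0,"wz": 0},
  {"tx": 0.8,"ty": 0,"tz": 1.5,"wx": 0,"wy": 0,"wz": 0},
  {"tx": 0.8,"ty": 0,"tz": 1.5,"wx": 0,"wy": 0,"wz": 0},
  {"tx": 0.5,"ty": 0,"tz": 1.5,"wx": 0,"wy": 0,"wz": 0},
  {"tx": 0,"ty": 0,"tz": 0.5,"wx": 0,"wy": 0,"wz": 0},
  {"tx": 0,"ty": 0,"tz": 0,"wx": 0,"wy": 0,"wz": 0},
  {"tx": 0,"ty": 0,"tz": 0,"wx": 0,"wy": 0,"wz": 0},
])

```text
time_s: 26.68
ee_pos: [427.2, -35.4, 34.0]
ee_rot: [180.0, 0.0, 1.8]
force: [-0.7, 0.1, 0.1]
gripper_width: 91.1
gripper_force: 0.0
```

Run:
```python
from h import *
go([427.2,-35.5,2.5],2)
```

```text
at [427.2 -35.4  34. ] [1.80e+02 2.00e-02 1.78e+00] shift(now axes) [0.01 0.01 3.15] shift(after turn) [0.   0.01 3.15] turn [ 0.0001  0.0003 -0.0038] t 26.68
```

move_arm([
  {"tx": 0,"ty": 0,"tz": 1,"wx": 0,"wy": 0,"wz": 0},
  {"tx": 0,"ty": 0,"tz": 1,"wx": 0,"wy": 0,"wz": 0},
  {"tx": 0,"ty": 0,"tz": 0.7,"wx": 0,"wy": 0,"wz": 0},
  {"tx": 0,"ty": 0,"tz": 0.4,"wx": 0,"wy": 0,"wz": 0},
  {"tx": 0,"ty": 0,"tz": 0,"wx": 0,"wy": 0,"wz": 0},
  {"tx": 0,"ty": 0,"tz": 0,"wx": 0,"wy": 0,"wz": 0},
])

```text
time_s: 27.18
ee_pos: [427.5, -35.5, 3.0]
ee_rot: [180.0, -0.0, 1.7]
force: [-0.6, 0.1, -0.4]
gripper_width: 91.3
gripper_force: 0.0
```

move_arm([
  {"tx": 0,"ty": 0,"tz": 0,"wx": 0,"wy": 0,"wz": 0},
  {"tx": 0,"ty": 0,"tz": 0,"wx": 0,"wy": 0,"wz": 0},
  {"tx": 0,"ty": 0,"tz": 0,"wx": 0,"wy": 0,"wz": 0},
  {"tx": 0,"ty": 0,"tz": 0,"wx": 0,"wy": 0,"wz": 0},
  {"tx": 0,"ty": 0,"tz": 0,"wx": 0,"wy": 0,"wz": 0},
  {"tx": 0,"ty": 0,"tz": 0,"wx": 0,"wy": 0,"wz": 0},
  {"tx": 0,"ty": 0,"tz": 0,"wx": 0,"wy": 0,"wz": 0},
  {"tx": 0,"ty": 0,"tz": 0,"wx": 0,"wy": 0,"wz": 0},
  {"tx": 0,"ty": 0,"tz": 0,"wx": 0,"wy": 0,"wz": 0},
  {"tx": 0,"ty": 0,"tz": 0,"wx": 0,"wy": 0,"wz": 0},
  {"tx": 0,"ty": 0,"tz": 0,"wx": 0,"wy": 0,"wz": 0},
  {"tx": 0,"ty": 0,"tz": 0,"wx": 0,"wy": 0,"wz": 0},
], gripper=3.3, force=28)

```text
time_s: 28.18
ee_pos: [427.3, -35.5, 2.7]
ee_rot: [180.0, 0.0, 1.7]
force: [-2.5, -0.9, 4.3]
gripper_width: 33.3
gripper_force: 24.6
```

move_arm([
  {"tx": 0,"ty": 0,"tz": -0.3,"wx": 0,"wy": 0,"wz": 0},
  {"tx": 0,"ty": 0,"tz": -0.5,"wx": 0,"wy": 0,"wz": 0},
  {"tx": 0,"ty": 0,"tz": -1,"wx": 0,"wy": 0,"wz": 0},
  {"tx": 0,"ty": 0,"tz": -1,"wx": 0,"wy": 0,"wz": 0},
  {"tx": 0,"ty": 0,"tz": -1,"wx": 0,"wy": 0,"wz": 0},
  {"tx": 0,"ty": 0,"tz": 0,"wx": 0,"wy": 0,"wz": 0},
  {"tx": 0,"ty": 0,"tz": 0,"wx": 0,"wy": 0,"wz": 0},
])

```text
time_s: 28.77
ee_pos: [427.9, -35.5, 41.0]
ee_rot: [180.0, -0.1, 1.7]
force: [-0.3, -0.4, -1.0]
gripper_width: 33.3
gripper_force: 23.9
```

Run:
```python
from h import *
import pickle
st=env.state();go([445,-237,95],0,st);print(st['force'],st['torque'],st['gripper_width'])
f=shot('wrist');s=shot('scene');pickle.dump((f,s,st),open('f4.pkl','wb'))
w=(f['color'].min(2)>185).astype(np.uint8);
n,l,q,c=cv2.connectedComponentsWithStats(w)
for i in range(1,n):
    if 60<q[i,4]<9000: print(np.round(c[i],1),q[i])
p=st['ee_pos']
for dx in (35,42,70,80): print(dx,np.round(proj(f,p+[dx,0,-3])),np.round(proj(f,p+[dx,0,13])))
```

```text
at [427.9 -35.5  41. ] [ 1.7998e+02 -9.0000e-02  1.7100e+00] shift(now axes) [ 1.12 20.2  -5.39] shift(after turn) [ 1.71 20.15 -5.4 ] turn [ 0.0003 -0.0016  0.0298] t 28.77
[-0.33081273 -0.43819988 -1.03927065] [ 0.00919954  0.04344044 -0.0464381 ] 33.34825265652805
[60.9  9.8] [58  0  8 17 72]
[535.1  21.5] [530  18  13   9  69]
[54.  35.4] [ 42  28  22  17 207]
[21.  39.9] [ 10  33  20  17 118]
[275.6 280.9] [255 275  35  11 268]
[497.5 341.5] [ 471  319   56   48 2228]
[ 75.  342.3] [  43  320   63   46 2493]
[273.1 335.9] [ 245  320   70   30 1513]
35 [286. 201.] [286. 208.]
42 [286. 187.] [286. 194.]
70 [288. 131.] [288. 132.]
80 [289. 109.] [289. 108.]
```

Run:
```python
from h import *
import pickle
f,s,st=pickle.load(open('f4.pkl','rb'))
g=f['color'].mean(2)
for r in range(84,300,6): print(r,' '.join('%3d'%g[r:r+3,c:c+3].mean() for c in range(222,350,4)))
```

```text
84 197 199 204 206 209 205 200 202 204 202 201 206 206 199 198 205 210 209 212 210 207 204 202 202 204 202 198 193 195 206 206 199
90 201 198 204 208 206 203 201 205 202 200 201 201 198 151 150 187 206 205 202 201 204 206 186 186 188 182 180 195 201 205 208 203
96 200 201 207 212 212 206 224 252 254 233 199 195 121 121 122 180 202 200 202 200 198 150 129 185 177 196 121 132 143 205 209 200
102 198 201 204 205 199 192 210 255 255 254 191 203 123 123 123 181 203 201 202 210 167 126 156 183 183 148 123 123 124 136 160 153
108 206 208 209 206 200 199 207 253 255 255 200 205 159 120 118 142 199 207 208 177 136 122 177 183 181 129 123 122 118 117 121 121
114 209 207 201 198 197 198 203 236 255 255 228 201 177 121 121 120 197 208 207 155 123 132 182 182 166 122 123 124 122 121 120 119
120 203 198 197 196 193 194 199 212 255 255 253 191 178 121 123 120 190 206 185 129 126 156 182 182 140 121 124 124 120 122 121 124
126 200 201 206 208 201 199 205 205 253 255 255 199 199 150 124 123 125 199 154 121 121 176 181 178 126 123 122 120 117 120 122 124
132 204 199 199 203 204 206 207 205 237 255 255
[... 2948 characters left out ...]
  56  34  28  28  31  35  65  67  67  67
270  67  67  67  44  31  30  28  31  33  44  55  34 104 126 127 125 122 121 121  86  33  63  74  35  29  28  30  31  52  67  67  67
276  67  67  62  32  31  29  28  30  33  32  33  61 205 206 212 208 201 131 123 116  37  33  33  33  29  28  29  31  34  65  67  67
282  67  67  44  32  31  28  28  30 195 198 201 213 210 210 219 215 205 134 127 123 120 113 113  95  28  28  28  32  32  53  67  67
288  68  68  68  68  68  68  68  68  69  70  70  70  70  70  70  70  70  69  69  68  69  69  69  69  68  68  68  68  68  68  68  68
294  79  79  79  79  79  79  79  79  79  79  79  79  79  79  79  79  79  79  79  79  79  79  79  79  79  79  79  79  79  79  79  79
```

The clip is held with its jaws open and symmetric about the tool axis (column 284). Its hinge is about 53 mm ahead of the TCP, so the mouth is about 81 mm ahead. I'll raise it and go to the pre-position in front of the stud.

move_arm([
  {"tx": 0,"ty": 0,"tz": -0.7,"wx": 0,"wy": 0,"wz": 0},
  {"tx": 0,"ty": 0,"tz": -1.2,"wx": 0,"wy": 0,"wz": 0},
  {"tx": 0,"ty": 0,"tz": -1.2,"wx": 0,"wy": 0,"wz": 0},
  {"tx": 0,"ty": 0,"tz": -1.2,"wx": 0,"wy": 0,"wz": 0},
  {"tx": 0,"ty": 0,"tz": -1.2,"wx": 0,"wy": 0,"wz": 0},
])

```text
time_s: 29.28
ee_pos: [427.1, -35.4, 96.1]
ee_rot: [-180.0, 0.1, 1.7]
force: [0.9, -0.2, -0.4]
gripper_width: 33.1
gripper_force: 23.9
```

move_arm([
  {"tx": -0.5,"ty": 1.7,"tz": 0,"wx": 0,"wy": 0,"wz": 0},
  {"tx": -0.5,"ty": 1.7,"tz": 0,"wx": 0,"wy": 0,"wz": 0},
  {"tx": -0.5,"ty": 1.7,"tz": 0,"wx": 0,"wy": 0,"wz": 0},
  {"tx": -0.5,"ty": 1.7,"tz": 0,"wx": 0,"wy": 0,"wz": 0},
  {"tx": -0.5,"ty": 1.7,"tz": 0,"wx": 0,"wy": 0,"wz": 0},
  {"tx": -0.5,"ty": 1.7,"tz": 0,"wx": 0,"wy": 0,"wz": 0},
  {"tx": -0.5,"ty": 1.7,"tz": 0,"wx": 0,"wy": 0,"wz": 0},
  {"tx": -0.5,"ty": 1.7,"tz": 0,"wx": 0,"wy": 0,"wz": 0},
  {"tx": -0.5,"ty": 1.7,"tz": 0,"wx": 0,"wy": 0,"wz": 0},
  {"tx": -0.5,"ty": 1.7,"tz": 0,"wx": 0,"wy": 0,"wz": 0},
  {"tx": -0.5,"ty": 1.7,"tz": 0,"wx": 0,"wy": 0,"wz": 0},
  {"tx": -0.5,"ty": 1.7,"tz": 0,"wx": 0,"wy": 0,"wz": 0},
])

```text
time_s: 30.28
ee_pos: [373.0, -241.8, 95.6]
ee_rot: [-180.0, 0.0, 1.7]
force: [-0.2, 0.3, -0.9]
gripper_width: 33.2
gripper_force: 23.9
```

move_arm([
  {"tx": 0,"ty": 0,"tz": 0,"wx": 0,"wy": 0,"wz": 0},
  {"tx": 0,"ty": 0,"tz": 0,"wx": 0,"wy": 0,"wz": 0},
  {"tx": 0,"ty": 0,"tz": 0,"wx": 0,"wy": 0,"wz": 0},
])

```text
time_s: 30.53
ee_pos: [373.3, -240.5, 95.5]
ee_rot: [-180.0, 0.0, 1.7]
force: [0.2, -0.4, -0.9]
gripper_width: 33.4
gripper_force: 23.9
```

Run:
```python
from h import *
import pickle
f=shot('wrist');s=shot('scene');t=shot('top');st=env.state();pickle.dump((f,s,t,st),open('f5.pkl','wb'))
go([434,-239.7,96.5],1.7,st);print(st['gripper_width'],st['gripper_force'])
print('stud top expected px',np.round(proj(f,[515,-237.3,112])),np.round(proj(f,[515,-237.3,88])))
g=f['color'].mean(2);w=(f['color'].min(2)>200).astype(np.uint8)
n,l,q,c=cv2.connectedComponentsWithStats(w)
for i in range(1,n):
    if 15<q[i,4]<9000 and c[i][1]<200: print(np.round(c[i],1),q[i],np.round(onz(f,*c[i],112)[:2],1))
R=Ro.from_euler('xyz',st['ee_rot'],degrees=True)
for fr,nm in((s,'scene'),(t,'top'),(f,'wrist')):
    for tag,o in(('hinge',[53,0,-13]),('tipL',[88,-15,-13]),('tipR',[88,15,-13]),('tcp',[0,0,0])):
        print(nm,tag,np.round(proj(fr,st['ee_pos']+R.apply(o)),1))
for r in range(84,200,6): print(r,' '.join('%3d'%g[r:r+3,c:c+3].mean() for c in range(238,334,4)))
```

```text
at [ 373.6 -240.3   95.6] [-1.7998e+02  1.0000e-02  1.7700e+00] shift(now axes) [ 6.04  0.12 -0.09] shift(after turn) [ 6.04  0.12 -0.09] turn [-0.0003  0.0002  0.0011] t 30.68
33.34309287559085 23.865059316158295
stud top expected px [286. -63.] [286. -35.]
[213.3   1. ] [199   0  24   4  62] [ 492.7 -209.2]
[364.9  12.3] [ 340    0   50   28 1173] [ 490.5 -269.4]
[165.    8.7] [161   3   8  11  61] [ 489.4 -190. ]
[143.1  14.8] [140  13   7   5  19] [ 487.  -181.1]
[139.4  26. ] [135  23   9   7  27] [ 482.9 -179.3]
[198.7  27.1] [197  24   5   7  27] [ 483.2 -203.1]
[400.6  29.5] [398  27   6   6  22] [ 484.7 -284.3]
[170.   33.2] [167  30   7   7  31] [ 480.6 -191.5]
[380.5  36. ] [376  30  10  12  63] [ 482.1 -276.5]
[441.3  41.5] [436  33  12  22 108] [ 480.8 -301.3]
[390.5  37.9] [387  34   8   8  45] [ 481.5 -280.6]
[136.1  40.5] [131  37  11   8  63] [ 477.5 -177.5]
[153.7  40.7] [152  38   5   6  18] [ 477.6 -184.7]
[192.9  47. ] [186  43  13   9  67] [ 475.8 -200.5]
[101.8  48.8] [99 46  6  7 26] [ 474.  -163.3]
[53.8 52.8] [52 50  5  6 20] [ 471.9 -143.5]
[116.2  59.7] [1
[... 3347 characters left out ...]

162 125 123 124 124 122 124 162 178 178 130 116  83  81 115 127 175 178 173 127 128 126 123 125 126
168 132 129 128 123 122 123 139 177 177 153 113  77  76  95 141 177 177 152 122 120 127 128 126 126
174 130 125 123 124 123 124 127 174 180 180 178  92  81 171 177 180 178 132 128 129 126 126 125 123
180 128 125 126 129 126 128 129 147 179 178 178 142 124 178 172 178 153 125 128 127 124 126 122 121
186 126 127 127 131 129 127 128 162 177 177 178 175 172 177 177 176 166 128 124 125 124 125 124 123
192 129 129 129 128 123 124 127 170 175 171 134 125 122 133 168 175 173 127 123 120 123 123 125 125
198 130 126 125 125 124 129 133 174 175 160 127 127 124 127 155 175 175 129 125 121 123 125 125 122
```

The jaws are at the expected places and consistent with lying level. I'll advance part-way and check the stud in the wrist view.

move_arm([
  {"tx": 0.7,"ty": 0.1,"tz": -0.1,"wx": 0,"wy": 0,"wz": 0},
  {"tx": 0.8,"ty": 0,"tz": 0,"wx": 0,"wy": 0,"wz": 0},
  {"tx": 0.8,"ty": 0,"tz": 0,"wx": 0,"wy": 0,"wz": 0},
  {"tx": 0.7,"ty": 0,"tz": 0,"wx": 0,"wy": 0,"wz": 0},
  {"tx": 0,"ty": 0,"tz": 0,"wx": 0,"wy": 0,"wz": 0},
  {"tx": 0,"ty": 0,"tz": 0,"wx": 0,"wy": 0,"wz": 0},
])

```text
time_s: 31.18
ee_pos: [404.0, -241.1, 96.5]
ee_rot: [-180.0, 0.0, 1.8]
force: [0.4, 0.2, -0.8]
gripper_width: 33.3
gripper_force: 23.9
```

Run:
```python
from h import *
import pickle
f=shot('wrist');st=env.state();pickle.dump((f,st),open('f6.pkl','wb'))
go([434.5,-239.7,96.5],1.7,st);print(st['gripper_width'],st['force'])
print('stud top exp',np.round(proj(f,[515,-237.3,112]),1),np.round(proj(f,[515,-237.3,88])),'axis at dx81,z112',[round(float(x)) for x in proj(f,st['ee_pos']+Ro.from_euler('xyz',st['ee_rot'],degrees=True).apply([81,0,-15.5]))])
g=f['color'].mean(2)
for r in range(0,130,5): print(r,' '.join('%3d'%g[r:r+3,c:c+3].mean() for c in range(226,346,4)))
```

```text
at [ 403.5 -241.    96.4] [-1.7998e+02  4.0000e-02  1.7400e+00] shift(now axes) [ 3.1  -0.04 -0.01] shift(after turn) [ 3.1  -0.04 -0.01] turn [-0.0003  0.0007  0.0007] t 31.23
33.73986318268799 [-0.55093225 -0.11826404 -0.53905374]
stud top exp [282.7  27.5] [283.  41.] axis at dx81,z112 [283, 107]
0 254 136  66  64  63  62  62  62  62  62  62  65  76 109 138 168 180 195 203 202 200 202 201 204 203 205 202 199 194 197
5 252 133  72  75 108  73  67  67  67  66  65  64  63  62  62  61  61  61  64  71  89 114 132 165 187 196 194 196 201 199
10 244 129  71 242 254 236  71  69  69  68  68  68  68  68  67  67  66  66  65  64  63  61  61  61  60  60  62  70  83 102
15 238 126  70 232 255 241  71  69  70  70  70  69  69 150 221 179  78  67  67  67  67  66  65  65  65  64  62  61  61  85
20 226 121  70  74 108  80  71  71  71  71  70  70 179 254 254 254 235  72  68  67  67  67  66  65  78 217 207  69  67 157
25 212 116  72  72  72  72  72  71  71  72  72  72 233 254 254 254 253  81  64  69  68  67  67  66 171 254 254 134 110 188
30 194 109  73  72  72  73  73  73  73  73  72  72 190 255 255 
[... 1702 characters left out ...]
  80  79  78  78  64  37  36  50  73  71  70 202 236 196 131  53  70  85 103 118
105  86  86  85  84  84  89 254 255 255 125  80  79  78  78  75  37  36  50  75  74  86 244 205 188  79  36  36  36  37  36
110  87  86  86  85  84  84 232 255 255 184  80  80  79  78  76  43  36  38  72  75 107 203 188 182  45  37  36  36  36  36
115  94  86  85  85  85  84 172 255 255 236  83  80  79  78  78  54  36  37  72  75 129 187 187 150  37  36  36  36  36  36
120 218 220 213 201 187 171 164 255 255 254  97  80  79  78  78  53  36  36  53  78 158 187 187  96  36  36  36  36  36  36
125 220 221 217 213 214 216 217 254 255 255 205 218 215 193 171 145  88  53  55  89 179 187 183  53  36  36  36  36  36  36
```

The stud top is at (283,26.5), matching the expected (282.7,27.5), and is centred between the jaws. Advancing onto the stud.

move_arm([
  {"tx": 0.7,"ty": 0,"tz": 0,"wx": 0,"wy": 0,"wz": 0},
  {"tx": 0.7,"ty": 0,"tz": 0,"wx": 0,"wy": 0,"wz": 0},
  {"tx": 0.7,"ty": 0,"tz": 0,"wx": 0,"wy": 0,"wz": 0},
  {"tx": 0.6,"ty": 0,"tz": 0,"wx": 0,"wy": 0,"wz": 0},
  {"tx": 0.4,"ty": 0,"tz": 0,"wx": 0,"wy": 0,"wz": 0},
  {"tx": 0,"ty": 0,"tz": 0,"wx": 0,"wy": 0,"wz": 0},
  {"tx": 0,"ty": 0,"tz": 0,"wx": 0,"wy": 0,"wz": 0},
  {"tx": 0,"ty": 0,"tz": 0,"wx": 0,"wy": 0,"wz": 0},
])

```text
time_s: 31.9
ee_pos: [434.2, -240.2, 96.5]
ee_rot: [-180.0, 0.0, 1.7]
force: [0.0, -0.5, 0.3]
gripper_width: 33.3
gripper_force: 23.9
```

Run:
```python
from h import *
import pickle
f=shot('wrist');s=shot('scene');st=env.state();pickle.dump((f,s,st),open('f7.pkl','wb'))
go([434.7,-239.7,96.5],1.7,st);print(st['gripper_width'],st['force'])
u,v=[int(x) for x in proj(s,[490,-237,95])];print(u,v)
a=cv2.resize(f['color'][50:250,183:383][:,:,::-1],(400,400),interpolation=2)
b=cv2.resize(s['color'][v-45:v+45,u-45:u+45][:,:,::-1],(400,400),interpolation=2)
cv2.imwrite('pics/m7.png',np.hstack([a,b]))
```

```text
at [ 434.2 -240.2   96.6] [-1.8e+02  2.0e-02  1.7e+00] shift(now axes) [ 0.06 -0.05  0.01] shift(after turn) [ 0.06 -0.05  0.01] turn [-0.0001  0.0003  0.    ] t 32.0
33.26552170749464 [-1.41518702 -0.53772529 -1.06557765]
185 299
```

View pics/m7.png

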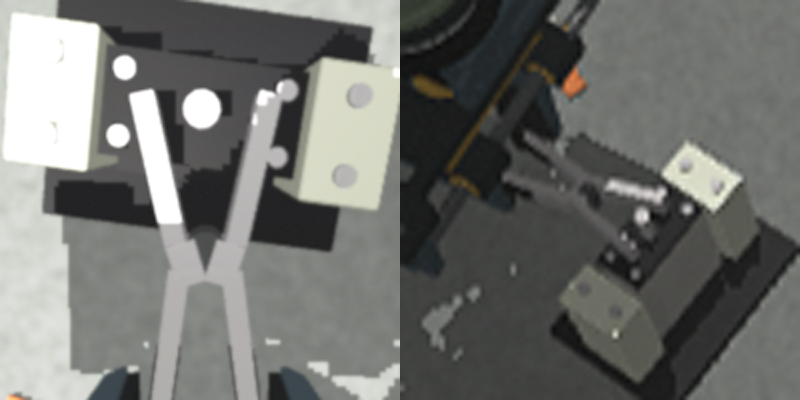

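The wrist crop shows the stud at (201,107) centred between the jaws, with tips at row 90 and the hinge near row 235. The scene crop shows the clip lying level above the lid. I'll go 1.5 mm deeper, then let the jaws shut and release.

move_arm([
  {"tx": 0.15,"ty": -0.05,"tz": 0,"wx": 0,"wy": 0,"wz": 0},
  {"tx": 0,"ty": 0,"tz": 0,"wx": 0,"wy": 0,"wz": 0},
  {"tx": 0,"ty": 0,"tz": 0,"wx": 0,"wy": 0,"wz": 0},
])

```text
time_s: 32.25
ee_pos: [436.0, -239.8, 96.7]
ee_rot: [180.0, -0.0, 1.7]
force: [0.4, -0.4, -0.9]
gripper_width: 33.1
gripper_force: 23.9
```

move_arm([
  {"tx": 0,"ty": 0,"tz": 0,"wx": 0,"wy": 0,"wz": 0},
  {"tx": 0,"ty": 0,"tz": 0,"wx": 0,"wy": 0,"wz": 0},
  {"tx": 0,"ty": 0,"tz": 0,"wx": 0,"wy": 0,"wz": 0},
  {"tx": 0,"ty": 0,"tz": 0,"wx": 0,"wy": 0,"wz": 0},
], gripper=4.4)

```text
time_s: 32.58
ee_pos: [436.0, -239.8, 96.7]
ee_rot: [180.0, -0.0, 1.7]
force: [0.7, 0.0, -1.0]
gripper_width: 43.9
gripper_force: 7.8
```

move_arm([
  {"tx": 0,"ty": 0,"tz": 0,"wx": 0,"wy": 0,"wz": 0},
  {"tx": 0,"ty": 0,"tz": 0,"wx": 0,"wy": 0,"wz": 0},
  {"tx": 0,"ty": 0,"tz": 0,"wx": 0,"wy": 0,"wz": 0},
  {"tx": 0,"ty": 0,"tz": 0,"wx": 0,"wy": 0,"wz": 0},
], gripper=5.0)

```text
time_s: 32.92
ee_pos: [436.0, -239.8, 96.7]
ee_rot: [180.0, -0.0, 1.7]
force: [-0.6, -0.6, -1.1]
gripper_width: 49.7
gripper_force: 6.1
```

Run:
```python
from h import *
f=shot('wrist');st=env.state();print(st['gripper_width'],st['gripper_force'],st['force'])
g=f['color'].mean(2)
for r in range(75,265,6): print(r,' '.join('%3d'%g[r:r+3,c:c+3].mean() for c in range(230,338,4)))
```

```text
50.236978771084345 6.146502569317818 [ 0.50559192  0.41870457 -0.59145153]
75 246 132 101  63  51  45  40  38  41  71  70  70  69  69  69  70  70  69  69  69  68  68  68  67  66  66  66
81 232 127  86 179 212  97  83  84  83  82  80  77  70  64  55  53  47  44  42  41  53  69  69  68  68  68  56
87 212 121 114 255 255 196  85  84  84  83  83  82  82  81  81  80  78  78  76  75  74  72  68  61  38  37  71
93 192 114  87 106 132  88  86  86  85  84  84  83  82  82  81  80  79  78  77  76  76  74  64  83 156  87  39
99 171 106  88  88  88  88  87  92 205 215 213  59 154 245 229  93  47 204 201 180  70  67  42 164 186 150  50
105 153 100  90  89  89  89  89  91 254 255 255 185 255 255 255 254  82 254 255 241  52  38  38  38  46  37  76
111 140  96  91  91  90  90  89  91 252 255 255 172 255 255 255 249  99 254 255 217  41  38  37  37  37  37 107
117 135  96 238 255 184  91  91  91 247 255 255 113  74 173 155  86 110 254 206 164  39  37  37  37  37  38 129
123 131  94 236 255 195  92  91  91 237 255 255 131  37  71  85  84 125 204 186 155  38  36  37  38  37  48 140
129 131 111 104  94  9
[... 1853 characters left out ...]
 175 151 124 124 126 127 124
231 124 125 131 129 149 140 174 174 130 126 125 129 129 128 128 127 127 124 128 137 174 173 113 129 126 129 167
237  37  65 217 210 196 156 173 166 118 124 127 130 129 127 129 133 127 126 128 117 170 173 140 125 127 123  37
243  32  57 220 214 142 172 173 126 125 131 130 128 125 123 126 130 125 124 126 122 139 173 171 113 126 118  32
249  30  48 216 164 151 172 166 116 126 128 127 129 128 127 128 130 132 129 129 129 117 170 172 132 123 113  30
255  29  41 167  73 172 172 130 129 130 130 129 130 132 129 129 124 125 125 124 128 127 142 172 169  65 103  30
261  28  30  30 141 171 167  58 126 129 132 126 126 128 128 126 131 133 129 128 125 122  64 170 172 109  32  29
```

As the jaws shut, the hinge moved back about 4 mm, so the stud now sits about 31–33 mm ahead of the hinge. I'll reopen a little, go 4 mm deeper and shut again.

move_arm([
  {"tx": 0,"ty": 0,"tz": 0,"wx": 0,"wy": 0,"wz": 0},
  {"tx": 0,"ty": 0,"tz": 0,"wx": 0,"wy": 0,"wz": 0},
  {"tx": 0,"ty": 0,"tz": 0,"wx": 0,"wy": 0,"wz": 0},
  {"tx": 0,"ty": 0,"tz": 0,"wx": 0,"wy": 0,"wz": 0},
], gripper=4.0)

```text
time_s: 33.3
ee_pos: [436.0, -239.8, 96.6]
ee_rot: [180.0, -0.0, 1.7]
force: [-1.0, -0.1, -0.8]
gripper_width: 39.9
gripper_force: 9.0
```

move_arm([
  {"tx": 0.2,"ty": 0,"tz": 0,"wx": 0,"wy": 0,"wz": 0},
  {"tx": 0.2,"ty": 0,"tz": 0,"wx": 0,"wy": 0,"wz": 0},
  {"tx": 0,"ty": 0,"tz": 0,"wx": 0,"wy": 0,"wz": 0},
  {"tx": 0,"ty": 0,"tz": 0,"wx": 0,"wy": 0,"wz": 0},
])

```text
time_s: 33.63
ee_pos: [440.2, -239.7, 96.6]
ee_rot: [180.0, -0.0, 1.7]
force: [-1.0, 0.1, -0.9]
gripper_width: 40.1
gripper_force: 9.0
```

move_arm([
  {"tx": 0,"ty": 0,"tz": 0,"wx": 0,"wy": 0,"wz": 0},
  {"tx": 0,"ty": 0,"tz": 0,"wx": 0,"wy": 0,"wz": 0},
  {"tx": 0,"ty": 0,"tz": 0,"wx": 0,"wy": 0,"wz": 0},
  {"tx": 0,"ty": 0,"tz": 0,"wx": 0,"wy": 0,"wz": 0},
], gripper=5.1)

```text
time_s: 33.97
ee_pos: [439.9, -239.7, 96.7]
ee_rot: [180.0, -0.0, 1.7]
force: [0.4, -0.0, -0.5]
gripper_width: 51.1
gripper_force: 5.9
```

Run:
```python
from h import *
f=shot('wrist');st=env.state();print(st['gripper_width'],st['gripper_force'],st['force'],st['ee_pos'])
g=f['color'].mean(2)
for r in range(87,205,4): print(r,' '.join('%3d'%g[r:r+3,c:c+3].mean() for c in range(254,314,4)))
```

```text
50.96599444268916 5.858501270413399 [-0.75661489 -0.36203959 -1.61290789] [ 439.93536417 -239.65702615   96.65268502]
87  82  77  73  64  54  47  41  39  37  42  41  41  42  41  50
91  86  86  85  84  83  83  81  79  74  68  61  53  46  41  39
95  87  87  86  85  85  84  83  82  82  81  80  79  78  76  74
99  88  88 167 191 188  77  59  83  82  81  94 183 166 155  58
103  88  89 242 255 255 124  55  84  83  82 125 255 255 246  49
107  89  89 236 255 255 135  74 165 128  50 108 255 255 237  39
111  90  89 235 255 255 166 248 255 255 201 123 255 255 207  38
115  90  90 224 255 255 236 255 255 255 254 147 255 244 173  38
119  92  91 212 255 255 239 255 255 255 254 169 236 208 138  38
123  92  92 210 255 255 183 243 255 254 191 173 206 187 126  38
127  93  92 197 255 255 187  48 130 122  85 167 200 185 115  37
131  92  93 190 255 255 192  37  72  86  85 131 185 185 112  37
135  93  92 185 255 255 202  37  72  86  69 131 185 184 106  36
139  94  93 174 255 255 205  36  72  86  57 128 184 184  92  36
143  87  79 157 255 255 218  36  63  66  45 137 184 184  84  36
147  71  34 128 255 255 22
[... 233 characters left out ...]
  34  34  61 227 191 161  36  34  34  37 160 180 177  51  35
167  35  34  45 175 180 163  38  35  35  39 164 180 175  45  34
171 117 105  97 175 179 166  57  58  57  60 168 180 174  42  34
175 127 130 129 174 179 171  92  77  77 111 172 179 172  47  37
179 127 127 128 171 182 151 102  79  85 164 182 182 170 127 123
183 124 127 130 165 181 125  90  79  95 179 181 181 163 129 131
187 126 127 129 159 180 142  85  85 110 170 179 180 156 131 130
191 129 127 136 177 179 178 121  85 120 181 181 181 178 134 129
195 127 128 154 177 177 178 175 143 151 177 178 178 178 149 126
199 131 129 170 177 175 137 136 134 132 133 136 175 177 166 128
203 130 132 176 177 163 130 130 134 134 132 130 167 177 175 133
```

The stud is now about 28.5 mm ahead of the hinge. Releasing fully and backing off.

move_arm([
  {"tx": 0,"ty": 0,"tz": 0,"wx": 0,"wy": 0,"wz": 0},
  {"tx": 0,"ty": 0,"tz": 0,"wx": 0,"wy": 0,"wz": 0},
  {"tx": 0,"ty": 0,"tz": 0,"wx": 0,"wy": 0,"wz": 0},
  {"tx": 0,"ty": 0,"tz": 0,"wx": 0,"wy": 0,"wz": 0},
  {"tx": 0,"ty": 0,"tz": 0,"wx": 0,"wy": 0,"wz": 0},
  {"tx": 0,"ty": 0,"tz": 0,"wx": 0,"wy": 0,"wz": 0},
  {"tx": 0,"ty": 0,"tz": 0,"wx": 0,"wy": 0,"wz": 0},
  {"tx": 0,"ty": 0,"tz": 0,"wx": 0,"wy": 0,"wz": 0},
], gripper=9.1)

```text
time_s: 34.68
ee_pos: [440.0, -239.7, 96.7]
ee_rot: [180.0, -0.0, 1.7]
force: [-0.1, 0.5, -0.5]
gripper_width: 90.6
gripper_force: 0.0
```

move_arm([
  {"tx": -0.5,"ty": 0,"tz": 0,"wx": 0,"wy": 0,"wz": 0},
  {"tx": -1,"ty": 0,"tz": 0,"wx": 0,"wy": 0,"wz": 0},
  {"tx": -1,"ty": 0,"tz": 0,"wx": 0,"wy": 0,"wz": 0},
  {"tx": -1,"ty": 0,"tz": 0,"wx": 0,"wy": 0,"wz": 0},
  {"tx": -1,"ty": 0,"tz": 0,"wx": 0,"wy": 0,"wz": 0},
  {"tx": -1,"ty": 0,"tz": -1,"wx": 0,"wy": 0,"wz": 0},
  {"tx": -1,"ty": 0,"tz": -2,"wx": 0,"wy": 0,"wz": 0},
  {"tx": -1,"ty": 0,"tz": -2,"wx": 0,"wy": 0,"wz": 0},
  {"tx": -1,"ty": 0,"tz": -2,"wx": 0,"wy": 0,"wz": 0},
  {"tx": 0,"ty": 0,"tz": -2,"wx": 0,"wy": 0,"wz": 0},
  {"tx": 0,"ty": 0,"tz": 0,"wx": 0,"wy": 0,"wz": 0},
  {"tx": 0,"ty": 0,"tz": 0,"wx": 0,"wy": 0,"wz": 0},
])

```text
time_s: 35.68
ee_pos: [355.0, -242.6, 188.1]
ee_rot: [179.9, -0.2, 1.7]
force: [-0.3, 0.4, -0.3]
gripper_width: 91.1
gripper_force: 0.0
```

Run:
```python
from h import *
import pickle
f=shot('wrist');s=shot('scene');t=shot('top');st=env.state();pickle.dump((f,s,t,st),open('f9.pkl','wb'));print(st['ee_pos'],st['time_s'],st['force'])
h=np.array([515-28.5,-238.1])
for n,p in dict(stud=[515,-237.3,112],hinge=[486.5,-238.1,109],tip=[524,-237,109],grip1=[445,-213,109],grip2=[445,-265,109],grip1low=[445,-213,95],grip2low=[445,-265,95]).items(): print(n,np.round(proj(f,p)),np.round(proj(s,p)))
g=f['color'].mean(2)
u,v=[int(x) for x in proj(f,[486,-238,109])];print(u,v)
for r in range(max(0,v-80),v+110,6): print(r,' '.join('%3d'%g[r:r+3,c:c+3].mean() for c in range(u-66,u+66,4)))
```

```text
[ 354.23393393 -241.72899661  185.83853187] 35.8333 [-0.59680589 -0.23075249  0.21371621]
stud [283. -21.] [194. 302.]
hinge [283.  31.] [183. 297.]
tip [283. -35.] [198. 304.]
grip1 [244.  96.] [174. 279.]
grip2 [320.  99.] [160. 299.]
grip1low [247.  98.] [175. 281.]
grip2low [318. 100.] [161. 301.]
282 31
0 253 252 248 244 251 253 248 105 136 248 163  54  54 144 246 198  34  54 172 245 157  51  53  52  51  60 144 252 252 252 252 252 251
6 253 253 237 214 252 253 239  97  53  60  56  56  56 145 247 184  34  54 174 246 158  52  66 236 199  74 181 253 253 252 252 252 252
12 243 250 252 253 253 253 219 110 108 107  98  84  77 152 247 185  35  48 174 247 158  46  57 155  98  91 220 253 253 252 251 252 252
18 131 124 125 127 130 140 127 110 108 110 111 110 109 171 248 194  97 104 191 247 180  86  77  63  56 106 247 253 248 244 246 252 252
24 169 132 127 127 127 127 126 113 110 105 111 110 109 172 249 198 104 102 190 248 182  98 102 107 108 135 252 253 253 246 249 253 252
30 176 166 122 127 127 127 126 123 111  75 108 110 110 152 250 245 177 139 237 250 167  97  94 106  93 133 158 181 20
[... 1754 characters left out ...]
 108 106 105 103 104
114 185 186 185 184 182 185 183 182 183 185 182 178 179 183 178 178 187 179 187 185 183 183 184 183 165 111 108 106 109 111 108 106 105
120 182 181 177 183 183 188 181 181 182 179 185 185 181 183 182 180 188 188 193 184 135 110 110 108 106 105 107 105 107 103 105 108 108
126 184 183 184 185 179 187 183 165 121 111 108 111 113 108 133 142 143 164 184 179 107 109 107 105 108 106 109 109 107 106 105 105 107
132 182 187 176 178 178 181 181 167 106 105 106 105 107 106 108 110 108 130 145 137 108 108 110 107 106 107 108 106 106 108 106 106 105
138 186 189 184 180 186 181 186 172 111 109 105 104 105 110 111 108 105 106 110 105 106 106 102 108 108 107 104 101 104 108 108 107 107
```

The clip sits where expected: grip separation is 64 px against 64.6 px expected for a level clip at stud height. The hand is clear, so I'm handing it in.

```bash
python3 -c "
from workcell import env
print(env.job_done())"
```

```text
the job is handed in; nothing more can be done
None
```

I handed the job in at about 36 s: the filled cell (5.1 N; the middle one read 1.5 N, the third was not weighed) stands home in the far bay with the clip released level on its stud, the two others are in the rack, and no verdict was returned.

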